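# Comb the stirring rods into their tray and lay on the glass cover

## Task

Pick up the rake and comb it through the grey tray until every stirring rod lies down in a groove of its own. Then slide the spatula under the glass plate on the drying stand, lift it and, keeping it level, set it down gently on the tray's two high side walls as a cover, centred and square to the tray. Leave both tools lying on the rubber mat; the gripper must not touch the clean rods or the glass, and the other things on the bench stay where they are.

Things in the scene. Friction and masses are not known exactly. Their poses are not given: they have to be found in the camera images.
- tray: Fixed grey plastic tray, 116 (x) by 194 (y) mm outside, 104 by 174 inside; origin at the centre of its underside, floor 6 mm up. End walls (-x, +x) 6 mm thick, 26 high; side walls (-y, +y) 10 mm thick, 46 high: they carry the cover. At the start no rod lies within 28 mm of either side wall.
- tray_grooves (a point): Centre of the tray at ridge-top height, 14 mm above its origin. Ten grooves along x, 11 mm wide, 8 deep, pitch 18 (centres y = -81 .. +81 mm), between nine flat ridges 7 mm wide. A rod fits flush in a groove, its centre 4 mm below this point; on the ridges it is 4 mm above. A row of tines pushing rods along y turns them parallel and each drops into the next empty groove.
- tray_cover (a point): Where the centre of the underside of the cover plate belongs: 46 mm above the tray's origin, level with the tops of its side walls.
- stand: Fixed aluminium drying stand, origin at the centre of its underside: a base 120 by 196 by 4 mm with two rails along x, 12 mm wide, centred at y = -88 and +88 mm, tops 40 mm up. Open at its -x and +x ends and between the rails, so that a blade can slide in along x under the plate.
- plate: Loose pale glass plate, 90 (x) by 190 (y) by 4 mm, 170 g; origin at its centre, z up. It starts lying across the rails of the stand.
- mat: Fixed black rubber mat, 240 (x) by 210 (y) by 2 mm; origin at the centre of its underside.
- rake: Loose two-row rake standing on its tines, 84 mm tall, about 140 g; origin at the middle of its white upright grip, 40 (x) by 20 (y) by 44 mm tall. Under it an aluminium head 88 (x) by 24 (y) by 8 mm, 22 to 30 mm below the origin, with two rows of five 5 mm round steel tines: rows along x at y = -9 and +9, 20 mm apart in x, tips 62 mm below the origin.
- spatula: Loose spatula, 160 g, lying on its blade; origin at mid-height of its white grip, 20 mm wide (y), 26 tall, from x = -50 to +30 mm. A neck at x = 15 to 21 goes down to a steel blade 70 mm wide (y), 3 thick, from x = 15 to 117 mm, underside 57 mm and upper face 54 mm below the origin. x points along the blade, away from the grip.
- rod1: White stirring rod with a slippery smooth coating, 8 mm in diameter and 80 mm long with round ends, 12 g; origin at its centre, its x axis along its length (it rolls, so its other axes turn). It starts lying askew on top of the tray's ridges. May be absent.
- rod2: White stirring rod with a slippery smooth coating, 8 mm in diameter and 80 mm long with round ends, 12 g; origin at its centre, its x axis along its length (it rolls, so its other axes turn). It starts lying askew on top of the tray's ridges. May be absent.
- rod3: White stirring rod with a slippery smooth coating, 8 mm in diameter and 80 mm long with round ends, 12 g; origin at its centre, its x axis along its length (it rolls, so its other axes turn). It starts lying askew on top of the tray's ridges. May be absent.
- rod4: White stirring rod with a slippery smooth coating, 8 mm in diameter and 80 mm long with round ends, 12 g; origin at its centre, its x axis along its length (it rolls, so its other axes turn). It starts lying askew on top of the tray's ridges. May be absent.
- rod5: White stirring rod with a slippery smooth coating, 8 mm in diameter and 80 mm long with round ends, 12 g; origin at its centre, its x axis along its length (it rolls, so its other axes turn). It starts lying askew on top of the tray's ridges. May be absent.
- beaker: Bystander: clear beaker 64 mm wide, 85 mm high; origin at its underside. Leave alone.
- washbottle: Bystander: white wash bottle with an orange cap, 66 mm wide, 160 mm high; origin at its underside. Leave alone.
- jar: Bystander: amber jar with a black lid, 52 mm wide, 70 mm high; origin at its underside. Leave alone.
- stopper: Bystander: black rubber stopper, 32 mm wide, 28 mm high; origin at its underside. Leave alone.
- weight_case: Bystander: small wooden case, 70 by 50 by 35 mm; origin at its underside. Leave alone.

How it is judged:
By the outcome, as a careful person would: the job done as asked, in the order asked, and still so for the second after the job is handed in, with the robot touching nothing.
Of rod1, rod2, rod3, rod4, rod5 only 3 to 5 are there at a start; the rules pass over those that are not, and their reading is None.
At some moment in a run one of spatula may be knocked a few centimetres aside while the robot is not near it.
It also fails if it takes over 208 s, if anything falls off the work surface, if the arm or the gripper's body presses on something with over 40 N, if the wrist force passes 120 N, or if a joint passes its speed limit or range.

## Robot

A 6-joint arm with a two-finger parallel gripper is mounted at the origin on the work surface. World frame = base frame: x ahead of the robot, y to its left, z up, the work surface at z = 0. Lengths are in m, angles in rad, forces in N, time in s.
With the tool pointing down it reaches from about 0.3 to 0.775 m from the base axis. Payload 14.6 kg.
Tool frame: the origin (TCP) lies on the centre line of the jaws, within the pads' length; the fingertips stand 17 mm ahead of it and the grasp point (between the pads) lies 2 mm behind it; z points along the fingers, x is the direction in which the jaws open and shut, and the axes are right-handed (so a half turn about z gives the same grasp; the last joint's range is limited). The gripper opens to 94 mm and grips with 3 to 60 N. Pads are 16 mm wide; open, the fingers measure 119 mm over their backs; the gripper's body (75 mm by 177 mm) begins 78 mm behind the grasp point.
Start: joints at [1.123, 0.3, 1.521, -0, 1.321, -0.067], TCP at [0.204, 0.511, 0.222] pointing down, gripper open.
Joint ranges: [-3.03, 3.03], [-0.79, 2.21], [0.23, 2.52], [-1.04, 4.18], [0, 3.07], [-2.55, 2.55]. Speed limits (rad/s): [2.22, 2.22, 2.57, 3.14, 3.14, 3.14].

## Interface

Orientations are given as [roll, pitch, yaw] about the fixed x, y, z axes, in that order (R = Rz(yaw) Ry(pitch) Rx(roll)).
In Python, from station import ctrl gives the robot as it stands. The module is installed in compiled form; this text tells all that it offers.
- The arm moves only by the tool drive_tool, never from a script. Its argument "increments" is a list of rows, each a list of 3 entries, a list of its own where there are three numbers: the turn, a rotation vector about the tool's x, y, z in degrees, then the shift along the tool's x, y, z in mm, then the opening, from 0 (shut) to 1 (fully open). In form: [[[ax, ay, az], [dx, dy, dz], hand], ...]. A call has 1 to 20 rows; each row shifts and turns the commanded pose from where the row before left it, along the tool's axes as they then stand; what a row does not reach is not made up. A row lasts 1/8 s, in which the tool goes at most 62.5 mm and 10.7 degrees, less where a joint would pass 70% of its speed; a pose out of reach is approached as far as the arm can. A call with a gripper value outside its range is refused whole. The fingers move at their own pace and stop on an object; "squeeze" is the grip in N (left out, the last holds). Time passes only in rows, so rows that do not move let the fingers close. It gives the time, the measured TCP pose, the force and the opening at its end, in the units of the state.
- ctrl.get_obs(): the state, without advancing time (a new reading comes with each control period).
- ctrl.camera(name): name is "scene" or "top"; returns the picture (480x640x3 uint8, red, green, blue); there is no depth.
- ctrl.calibration(name): a dict with "fx", "fy", "cx", "cy" (pixels), "k1" (the pictures are not rectified: a ray, as slopes to the right and down, at radius r is drawn at 1 + k1 r^2 times it, then the intrinsics apply), "rvec" (rotation vector, rad) and "tvec" (3), from world to camera coordinates, as OpenCV has them. Camera axes: x right, y down, z forward; pixel columns grow to the right and rows downward; lengths in m; the calibration is good to about 2 mm. A picture is of the moment at which its call begins. calibration takes no time and is no camera call.
- ctrl.hand_in(): hands the job in, once; it reports no verdict.
The state is a dict: "time_s": time; "qpos": joint angles; "joint_vel": joint speeds; "tau": joint torques, N m; "ee_pos": TCP position; "eef_rot": TCP orientation; "force": force on the tool from outside, world axes, zero at the start; "moment": the same for the moment, N m; "grip_width": finger opening in m.
Only numpy, scipy, OpenCV 4.12 (cv2) and the standard library are available. Lean on these libraries where they do the work, as an engineer would, in place of code of your own. Each camera call takes 0.05 s, during which the arm holds its last target.

## Working session

There is one attempt and no reset: what is moved stays moved. The work goes in short steps, Python scripts to look and compute and a tool call to move; the robot and the scene stay as the last step left them, time stands still between calls to the robot, and variables do not carry over. Pictures are saved under pics/ and viewed, and the job is handed in when it is done.

Besides the shell and the picture viewer there is one more tool, called after "Call:" by a JSON object that holds its "fn" and its "kwargs". drive_tool: Moves the arm, as the interface text tells. Its arguments: {"type":"object","properties":{"increments":{"type":"array"},"squeeze":{"type":"number"}},"required":["increments"]}

```bash
ls; mkdir -p pics; python3 - <<'E'
from station import ctrl
import cv2,numpy as np
print(ctrl.get_obs())
for n in("scene","top"):
    print(n,ctrl.calibration(n))
    cv2.imwrite(f"pics/{n}0.png",ctrl.camera(n)[:,:,::-1])
E
```

```text
pics
{'time_s': 0.0, 'qpos': array([ 1.12341531e+00,  3.00504273e-01,  1.52155152e+00, -6.74219467e-06,
        1.32068040e+00, -6.66065162e-02]), 'joint_vel': array([-0.00069015, -0.00166442,  0.00048051, -0.0007336 ,  0.0003553 ,
        0.00015419]), 'tau': array([-3.84825780e-04, -5.31809235e+01, -3.52741134e+01,  7.08858669e-02,
        2.44285382e-02, -1.56794345e-04]), 'ee_pos': array([0.20431109, 0.51039951, 0.22188062]), 'eef_rot': array([-3.14152306e+00,  1.14143783e-03,  1.19002354e+00]), 'force': array([-0.1326243 ,  0.61753667,  0.01387455]), 'moment': array([ 0.00283074, -0.05867678, -0.00104461]), 'grip_width': 0.09433978942531795}
scene {'fx': 461.5883317310431, 'fy': 461.5883317310431, 'cx': 319.52151743854483, 'cy': 242.44230110416427, 'k1': -0.012706048146632266, 'rvec': array([ 1.21093001,  2.01331547, -1.16002486]), 'tvec': array([ 0.2829984 , -0.17392724,  1.65746486])}
top {'fx': 610.2602437271113, 'fy': 610.2602437271113, 'cx': 318.8445258890432, 'cy': 247.40509240442003, 'k1': 0.04552278285709163, 'rvec': array([ 2.10966178, -2.12154338,  0.20090237]), 'tvec': array([-0.00716597,  0.57843748,  1.55324759])}
```

View pics/scene0.png

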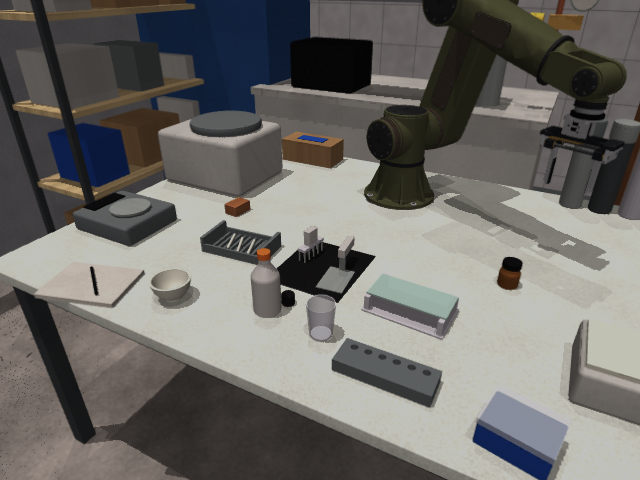

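View pics/top0.png

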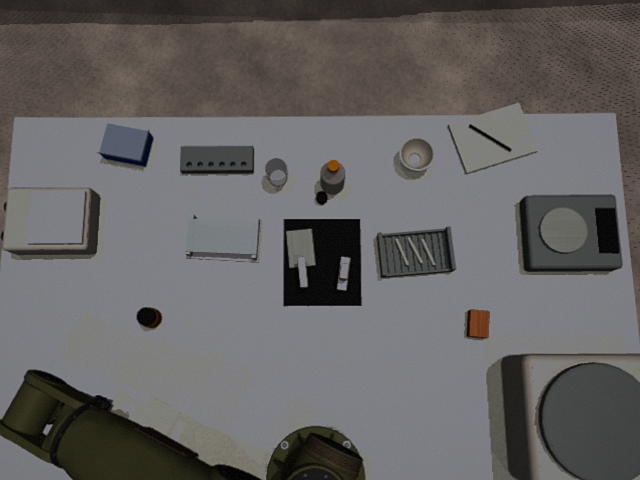

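```bash
cat > h.py <<'E'
import cv2,numpy as np
from station import ctrl
from scipy.spatial.transform import Rotation as R
def cal(n):
    c=ctrl.calibration(n);return c,R.from_rotvec(c['rvec']).as_matrix(),np.array(c['tvec'])
def ray(n,u,v):
    c,M,t=cal(n)
    x=(u-c['cx'])/c['fx'];y=(v-c['cy'])/c['fy']
    rd=np.hypot(x,y);r=rd
    for _ in range(20): r=rd/(1+c['k1']*r*r)
    s=r/rd if rd>0 else 1
    d=M.T@np.array([x*s,y*s,1]);return -M.T@t,d/np.linalg.norm(d)
def px(n,u,v,z):
    o,d=ray(n,u,v);return (o+d*(z-o[2])/d[2])
def proj(n,p):
    c,M,t=cal(n);q=M@np.array(p)+t;x,y=q[:2]/q[2];f=1+c['k1']*(x*x+y*y)
    return np.array([c['cx']+c['fx']*x*f,c['cy']+c['fy']*y*f])
def tri(a,b):
    (o1,d1),(o2,d2)=ray('top',*a),ray('scene',*b)
    A=np.c_[d1,-d2];s=np.linalg.lstsq(A,o2-o1,rcond=None)[0]
    p,q=o1+d1*s[0],o2+d2*s[1];return (p+q)/2,np.linalg.norm(p-q)
def crop(n,x0,y0,w,h,k,name):
    im=ctrl.camera(n)[:,:,::-1]
    o=cv2.resize(im[y0:y0+h,x0:x0+w],None,fx=k,fy=k,interpolation=cv2.INTER_CUBIC);cv2.imwrite(f'pics/{name}.png',o)
    return im
E
python3 - <<'E'
from h import *
crop('top',180,205,140,110,5,'t1');crop('top',280,205,180,110,4.4,'t2')
crop('scene',195,215,200,90,4,'s1')
E
```

```text
(no output)
```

View pics/t1.png

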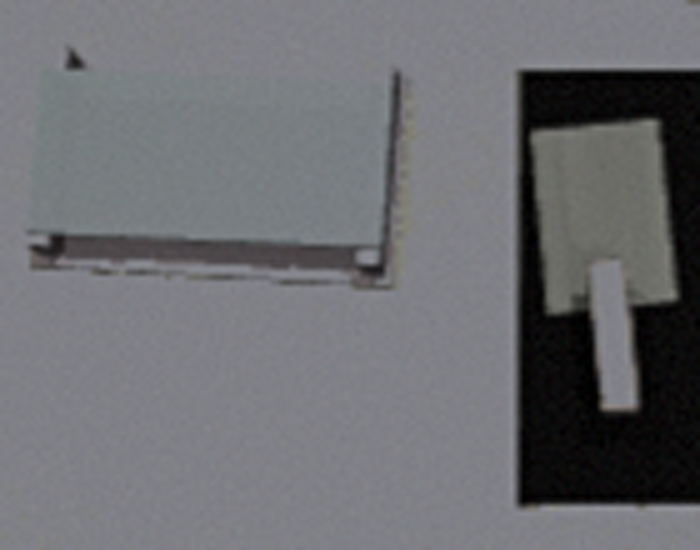

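View pics/t2.png

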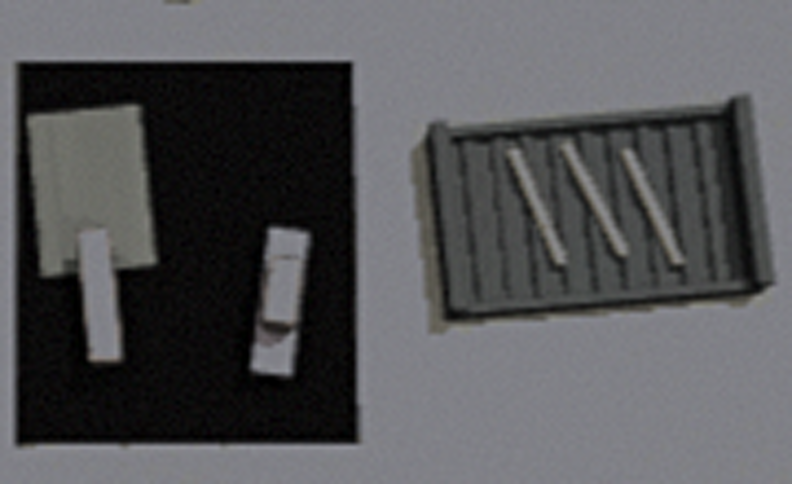

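View pics/s1.png

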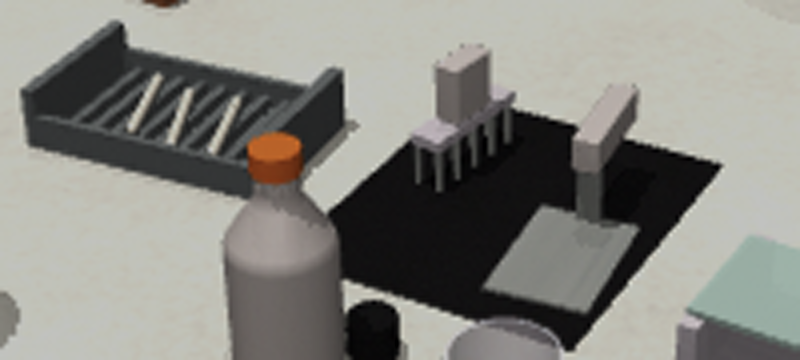

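```bash
python3 - <<'E'
from h import *
crop('top',370,218,92,68,8.5,'t3');crop('top',282,215,85,80,7,'t4')
crop('top',180,208,86,62,9,'t5')
E
```

```text
(no output)
```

View pics/t3.png

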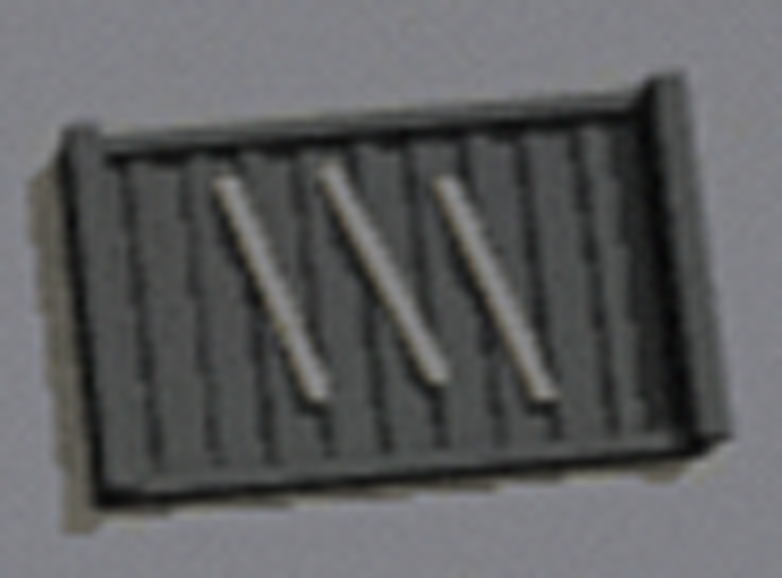

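View pics/t4.png

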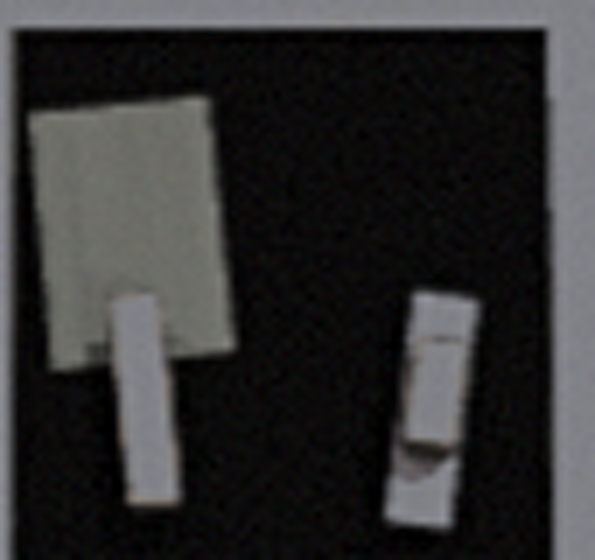

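View pics/t5.png

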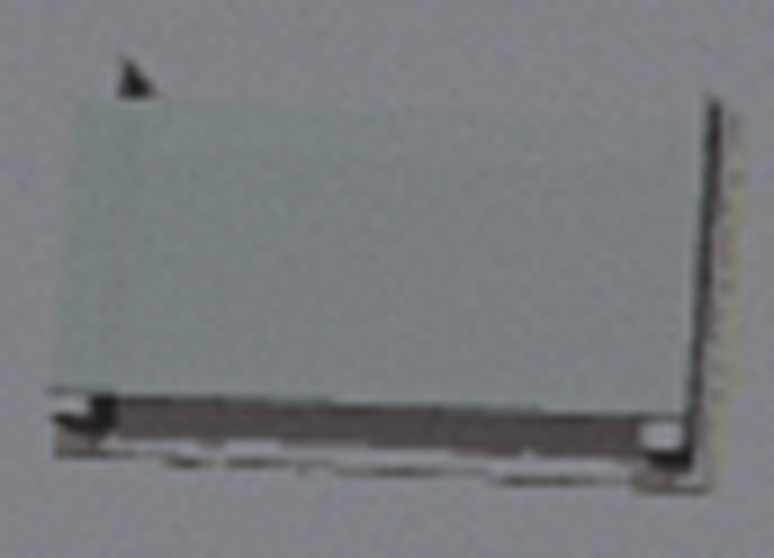

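```bash
cat > m.py <<'E'
from h import *
def P(off,s,pts,z,n='top'):
    return np.array([px(n,off[0]+(u+.5)/s-.5,off[1]+(v+.5)/s-.5,z) for u,v in pts])
def rep(name,q):
    q=q[:,:2];print(name,'c',(q.mean(0)*1e3).round(1),'sides',[ (np.linalg.norm(q[i]-q[i-1])*1e3).round(1) for i in range(len(q))],'ang',[np.degrees(np.arctan2(*(q[i]-q[i-1])[::-1])).round(1) for i in range(len(q))])
E
python3 - <<'E'
from m import *
rep('tray',P((370,218),8.5,[(67,126),(684,72),(730,437),(103,495)],.046))
rep('-ywall',P((370,218),8.5,[(650,79),(683,73),(730,436),(700,443)],.046))
rep('plate',P((180,208),9,[(78,98),(708,100),(688,415),(50,389)],.044))
rep('spgrip',P((282,215),7,[(110,295),(155,292),(182,501),(129,506)],.072))
rep('blade',P((282,215),7,[(30,113),(212,97),(237,350),(50,370)],.005))
rep('rakehead',P((282,215),7,[(413,291),(480,297),(453,528),(385,522)],.042))
rep('rakegrip',P((282,215),7,[(415,338),(463,338),(450,445),(405,445)],.086))
print(P((282,215),7,[(12,30),(546,30)],.002))
for a,b in [((222,178),(320,398)),((330,168),(437,380)),((446,180),(547,400))]:
    q=P((370,218),8.5,[a,b],.018);rep('rod',q)
rep('stand',P((180,208),9,[(52,458),(714,492)],.002))
E
```

```text
tray c [ 570.2 -267.8] sides [np.float64(117.3), np.float64(194.1), np.float64(116.2), np.float64(194.6)] ang [np.float64(4.1), np.float64(-85.3), np.float64(-175.7), np.float64(95.0)]
-ywall c [ 577.4 -359.5] sides [np.float64(116.0), np.float64(10.5), np.float64(115.6), np.float64(9.6)] ang [np.float64(5.0), np.float64(-79.9), np.float64(-175.5), np.float64(102.9)]
plate c [615.5 248.3] sides [np.float64(88.5), np.float64(187.7), np.float64(95.7), np.float64(188.4)] ang [np.float64(-3.3), np.float64(-90.5), np.float64(177.3), np.float64(87.3)]
spgrip c [512.2  33.1] sides [np.float64(79.4), np.float64(16.8), np.float64(79.0), np.float64(19.6)] ang [np.float64(5.2), np.float64(-86.5), np.float64(-172.8), np.float64(95.1)]
blade c [588.2  40. ] sides [np.float64(102.3), np.float64(71.5), np.float64(101.0), np.float64(72.7)] ang [np.float64(4.7), np.float64(-85.2), np.float64(-174.7), np.float64(95.8)]
rakehead c [512.1 -74.8] sides [np.float64(88.8), np.float64(25.5), np.float64(88.7), np.float64(25.6)] ang [np.float64(-7.5), np.float64(-95.6), np.float64(172.6), np.float64(84.6)]
rakegrip c [511.8 -73.5] sides [np.float64(39.9), np.float64(17.7), np.float64(40.1), np.float64(16.5)] ang [np.float64(-6.0), np.float64(-90.3), np.float64(172.4), np.float64(89.7)]
[[ 0.67007677  0.08751266  0.002     ]
 [ 0.66867371 -0.12260931  0.002     ]]
rod c [ 573.7 -232.6] sides [np.float64(76.8), np.float64(76.8)] ang [np.float64(22.0), np.float64(-158.0)]
rod c [ 578.  -268.3] sides [np.float64(75.5), np.float64(75.5)] ang [np.float64(24.6), np.float64(-155.4)]
rod c [ 572.7 -303.8] sides [np.float64(76.8), np.float64(76.8)] ang [np.float64(22.2), np.float64(-157.8)]
stand c [555.1 253. ] sides [np.float64(200.3), np.float64(200.3)] ang [np.float64(86.6), np.float64(-93.4)]
```

```bash
cat > plan.py <<'E'
from h import *
import sys
# usage: plan.py x y z(mm) yawdeg : tool-down target
x,y,z,w=map(float,sys.argv[1:5])
o=ctrl.get_obs()
p=np.array(o['ee_pos'])*1e3;Rc=R.from_euler('xyz',o['eef_rot'])
Rt=R.from_euler('xyz',[180,0,w],degrees=True)
print('t',o['time_s'],'pos',p.round(1),'rot',np.degrees(o['eef_rot']).round(2),'F',np.round(o['force'],1),'w',round(o['grip_width']*1e3,1),'j6',round(o['qpos'][5],2))
print('turn(tool)',(np.degrees((Rc.inv()*Rt).as_rotvec())).round(2),'shift after turn',Rt.inv().apply(np.array([x,y,z])-p).round(1))
print('bottle',px('top',333,190,.0).round(3)) if len(sys.argv)>5 else 0
E
python3 plan.py 512 -74.3 200 82.8 b
```

```text
t 0.4 pos [204.4 510.6 222.4] rot [-1.800e+02  1.000e-02  6.818e+01] F [ 0.9  0.9 -0.5] w 93.9 j6 -0.07
turn(tool) [-0.000e+00  1.000e-02 -1.462e+01] shift after turn [-541.7  378.5   22.4]
bottle [ 0.752 -0.05   0.   ]
```

Call:
{"fn": "drive_tool", "kwargs": {"increments": [[[0,0,-7.3],[0,0,0],1],[[0,0,-7.3],[0,0,0],1],[[0,0,0],[-41.7,29.1,1.7],1],[[0,0,0],[-41.7,29.1,1.7],1],[[0,0,0],[-41.7,29.1,1.7],1],[[0,0,0],[-41.7,29.1,1.7],1],[[0,0,0],[-41.7,29.1,1.7],1],[[0,0,0],[-41.7,29.1,1.7],1],[[0,0,0],[-41.7,29.1,1.7],1],[[0,0,0],[-41.7,29.1,1.7],1],[[0,0,0],[-41.7,29.1,1.7],1],[[0,0,0],[-41.7,29.1,1.7],1],[[0,0,0],[-41.7,29.1,1.7],1],[[0,0,0],[-41.7,29.1,1.7],1],[[0,0,0],[-41.3,29.3,2],1],[[0,0,0],[0,0,0],1],[[0,0,0],[0,0,0],1]]}}

```text
time_s: 2.52
ee_pos: [0.5115, -0.074, 0.1999]
eef_rot: [-3.141, -0.0, 1.445]
force: [0.7, -0.4, 0.2]
grip_width: 0.094
```

```bash
python3 plan.py 512 -74.3 66.5 82.8
```

```text
t 2.525 pos [511.5 -74.  199.9] rot [-1.7997e+02 -1.0000e-02  8.2770e+01] F [ 0.7 -0.4  0.2] w 94.0 j6 -1.66
turn(tool) [-0.03 -0.01 -0.03] shift after turn [ -0.3   0.5 133.4]
```

Call:
{"fn": "drive_tool", "kwargs": {"increments": [[[0,0,0],[0,0,30],1],[[0,0,0],[0,0,35],1],[[0,0,0],[0,0,35],1],[[0,0,0],[0,0,23],1],[[0,0,0],[0,0,10.4],1],[[0,0,0],[0,0,0],0.4],[[0,0,0],[0,0,0],0.4],[[0,0,0],[0,0,0],0.4],[[0,0,0],[0,0,0],0.2],[[0,0,0],[0,0,0],0],[[0,0,0],[0,0,0],0],[[0,0,0],[0,0,0],0],[[0,0,0],[0,0,0],0],[[0,0,0],[0,0,0],0]], "squeeze": 40}}

```text
time_s: 4.28
ee_pos: [0.5119, -0.0744, 0.0666]
eef_rot: [-3.142, 0.0, 1.445]
force: [0.3, -0.5, -0.5]
grip_width: 0.0199
```

```bash
python3 plan.py 512 -74.3 200 82.8
```

```text
t 4.275 pos [511.9 -74.4  66.6] rot [-180.      0.     82.78] F [ 0.3 -0.5 -0.5] w 19.9 j6 -1.66
turn(tool) [-0.    0.   -0.02] shift after turn [ 1.000e-01  1.000e-01 -1.334e+02]
```

Call:
{"fn": "drive_tool", "kwargs": {"increments": [[[0,0,0],[0,0,-15],0],[[0,0,0],[0,0,-35],0],[[0,0,0],[0,0,-35],0],[[0,0,0],[0,0,-25],0],[[0,0,0],[0,0,0],0]]}}

```text
time_s: 4.9
ee_pos: [0.5125, -0.0745, 0.1788]
eef_rot: [3.138, 0.0, 1.445]
force: [-0.2, -0.1, -1.3]
grip_width: 0.0201
```

```bash
python3 plan.py 564.5 -197.1 176 94.7
python3 - <<'E'
from h import *
crop('scene',195,185,200,110,4,'s2')
E
```

```text
t 4.9 pos [512.5 -74.5 178.8] rot [1.7978e+02 2.0000e-02 8.2780e+01] F [-0.2 -0.1 -1.3] w 20.1 j6 -1.66
turn(tool) [  0.22   0.04 -11.92] shift after turn [-126.4   41.7    2.8]
```

View pics/s2.png

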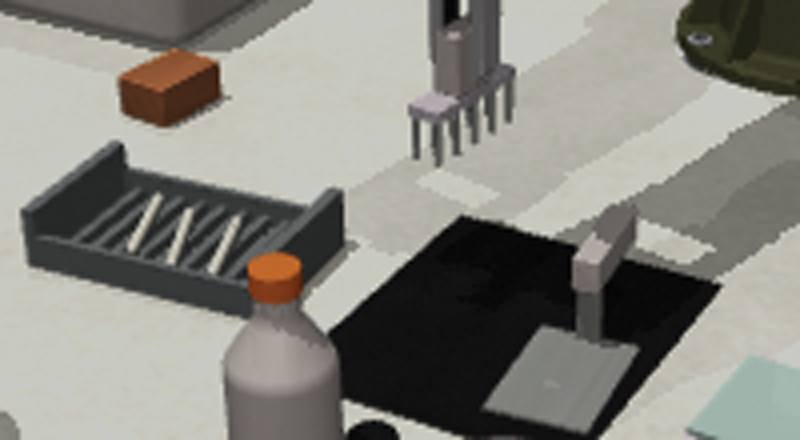

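Call:
{"fn": "drive_tool", "kwargs": {"increments": [[[0,0,-6],[0,0,0],0],[[0,0,-5.9],[0,0,0],0],[[0,0,0],[-25,8,0],0],[[0,0,0],[-38,13,0],0],[[0,0,0],[-38,13,1.5],0],[[0,0,0],[-25.4,7.7,1.3],0],[[0,0,0],[0,0,0],0],[[0,0,0],[0,0,0],0]]}}

```text
time_s: 5.95
ee_pos: [0.5632, -0.1962, 0.1729]
eef_rot: [-3.14, -0.001, 1.653]
force: [-0.6, 0.5, -1.7]
grip_width: 0.0199
```

```bash
python3 plan.py 564.5 -197.1 130 94.7
python3 - <<'E'
from h import *
crop('scene',180,165,160,110,5,'s3')
crop('top',370,218,92,68,8.5,'t6')
E
```

```text
t 5.95 pos [ 563.2 -196.2  172.9] rot [-1.7991e+02 -5.0000e-02  9.4690e+01] F [-0.6  0.5 -1.7] w 19.9 j6 -2.05
turn(tool) [-0.09 -0.05 -0.01] shift after turn [-1.   1.2 42.9]
```

View pics/s3.png

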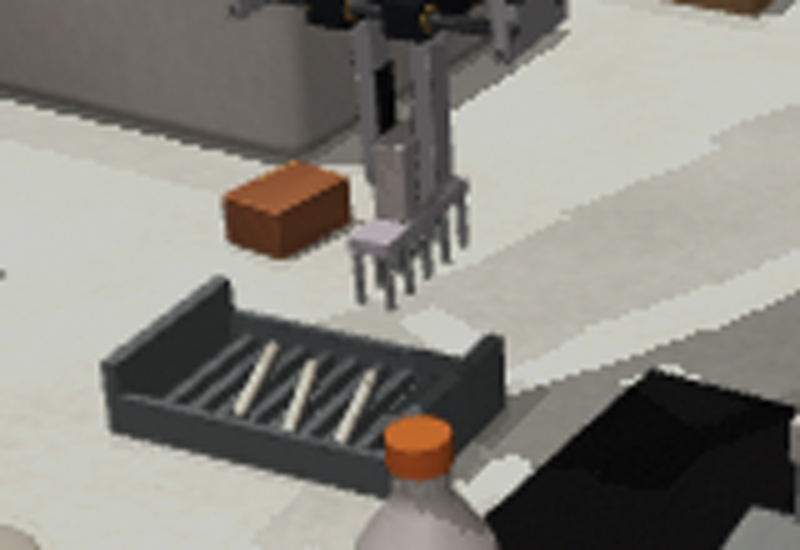

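View pics/t6.png

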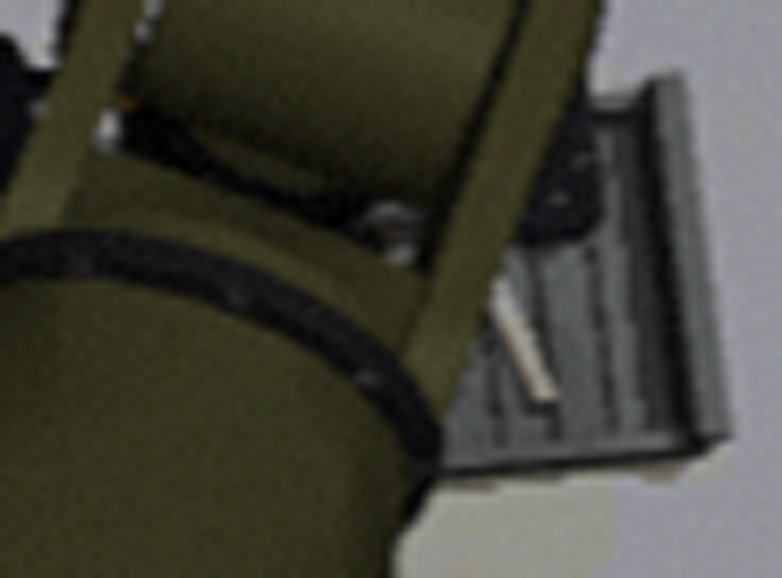

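Call:
{"fn": "drive_tool", "kwargs": {"increments": [[[0,0,0],[-1,1.2,23],0],[[0,0,0],[0,0,30],0],[[0,0,0],[0,0,19],0],[[0,0,0],[0,0,0],0],[[0,0,0],[0,0,0],0]]}}

```text
time_s: 6.68
ee_pos: [0.5655, -0.1979, 0.103]
eef_rot: [3.14, 0.001, 1.653]
force: [0.2, 0.5, -0.6]
grip_width: 0.0194
```

```bash
python3 plan.py 564.5 -197.1 80 94.7
python3 - <<'E'
from h import *
crop('scene',180,165,160,110,5,'s4')
E
```

```text
t 6.675 pos [ 565.5 -197.9  103. ] rot [1.7993e+02 4.0000e-02 9.4690e+01] F [ 0.2  0.5 -0.6] w 19.4 j6 -2.05
turn(tool) [ 0.07  0.04 -0.01] shift after turn [ 0.9 -0.9 23. ]
```

View pics/s4.png

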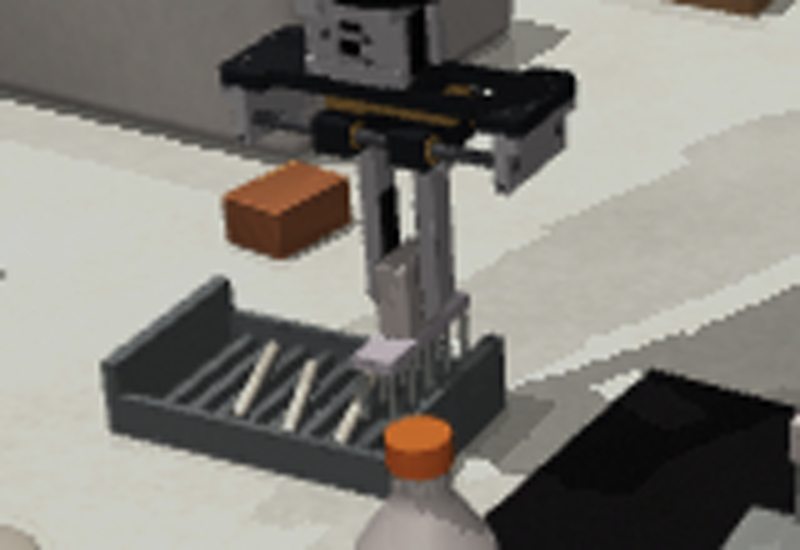

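Call:
{"fn": "drive_tool", "kwargs": {"increments": [[[0,0,0],[0.5,-0.5,8],0],[[0,0,0],[0,0,8],0],[[0,0,0],[0,0,7],0],[[0,0,0],[0,0,0],0],[[0,0,0],[0,0,0],0],[[0,0,0],[0,0,0],0],[[0,0,0],[0,0,0],0]]}}

```text
time_s: 7.6
ee_pos: [0.5645, -0.1974, 0.0791]
eef_rot: [3.141, 0.0, 1.653]
force: [-0.4, 0.1, -1.2]
grip_width: 0.0195
```

```bash
python3 plan.py 564.5 -197.1 80 94.7
```

```text
t 7.6 pos [ 564.5 -197.4   79.1] rot [1.7998e+02 1.0000e-02 9.4680e+01] F [-0.4  0.1 -1.2] w 19.5 j6 -2.05
turn(tool) [ 0.02  0.01 -0.02] shift after turn [ 0.3 -0.  -0.9]
```

Call:
{"fn": "drive_tool", "kwargs": {"increments": [[[0,0,0],[0,0,-0.8],0],[[0,0,0],[-3,0,0],0],[[0,0,0],[-3,0,0],0],[[0,0,0],[-3,0,0],0],[[0,0,0],[-3,0,0],0],[[0,0,0],[-3,0,0],0],[[0,0,0],[-3,0,0],0],[[0,0,0],[-3,0,0],0],[[0,0,0],[-3,0,0],0],[[0,0,0],[-3,0,0],0],[[0,0,0],[-3,0,0],0],[[0,0,0],[-3,0,0],0],[[0,0,0],[-3,0,0],0],[[0,0,0],[-3,0,0],0],[[0,0,0],[-3,0,0],0],[[0,0,0],[-3,0,0],0],[[0,0,0],[-3,0,0],0]]}}

```text
time_s: 9.72
ee_pos: [0.5684, -0.2454, 0.0796]
eef_rot: [-3.142, -0.0, 1.653]
force: [-0.2, 0.6, -1.2]
grip_width: 0.0201
```

```bash
python3 plan.py 564.5 -197.1 80 94.7
python3 - <<'E'
from h import *
crop('scene',195,195,100,75,8,'s5')
E
```

```text
t 9.725 pos [ 568.4 -245.4   79.6] rot [-180.     -0.     94.68] F [-0.2  0.6 -1.2] w 20.1 j6 -2.12
turn(tool) [-0.   -0.   -0.02] shift after turn [48.5  0.1 -0.4]
```

View pics/s5.png

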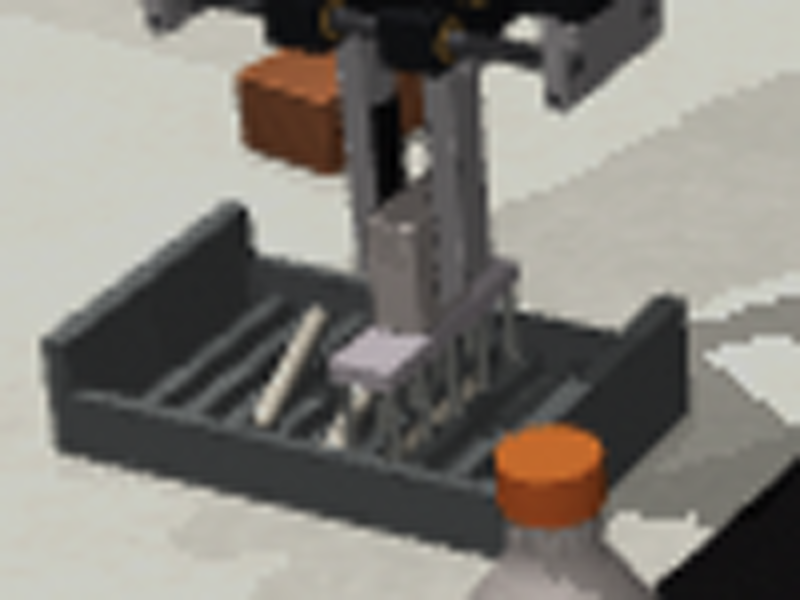

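Call:
{"fn": "drive_tool", "kwargs": {"increments": [[[0,0,0],[-3,0,0],0],[[0,0,0],[-3,0,0],0],[[0,0,0],[-3,0,0],0],[[0,0,0],[-3,0,0],0],[[0,0,0],[-3,0,0],0],[[0,0,0],[-3,0,0],0],[[0,0,0],[-3,0,0],0],[[0,0,0],[-3,0,0],0],[[0,0,0],[-3,0,0],0],[[0,0,0],[-3,0,0],0],[[0,0,0],[-3,0,0],0],[[0,0,0],[-3,0,0],0],[[0,0,0],[-3,0,0],0],[[0,0,0],[-3,0,0],0],[[0,0,0],[-3,0,0],0],[[0,0,0],[-3,0,0],0]]}}

```text
time_s: 11.78
ee_pos: [0.5723, -0.2933, 0.0796]
eef_rot: [-3.142, 0.0, 1.652]
force: [0.3, 0.2, -1.8]
grip_width: 0.0199
```

```bash
python3 plan.py 564.5 -197.1 80 94.7
python3 - <<'E'
from h import *
crop('scene',195,195,100,75,8,'s6')
E
```

```text
t 11.775 pos [ 572.3 -293.3   79.6] rot [-180.      0.     94.68] F [ 0.3  0.2 -1.8] w 19.9 j6 -2.18
turn(tool) [-0.    0.   -0.02] shift after turn [96.5  0.1 -0.4]
```

View pics/s6.png

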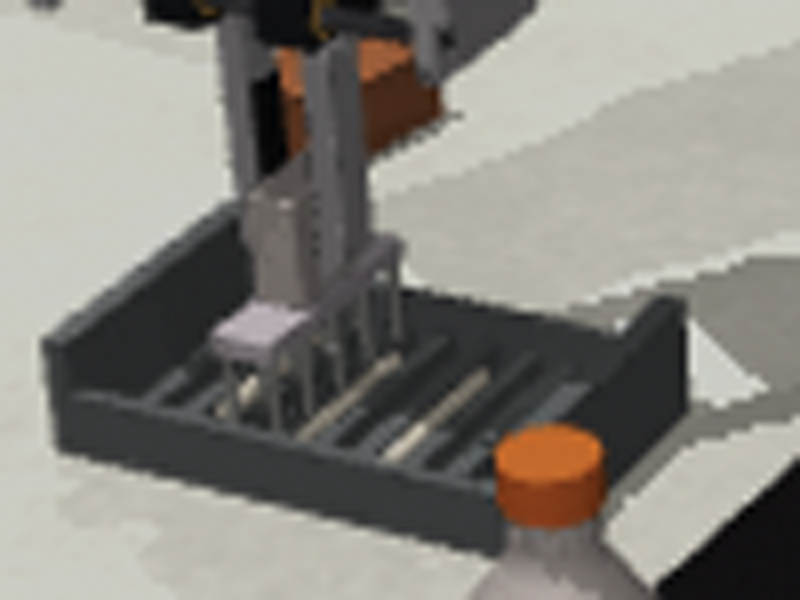

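Call:
{"fn": "drive_tool", "kwargs": {"increments": [[[0,0,0],[-3,0,0],0],[[0,0,0],[-3,0,0],0],[[0,0,0],[-3,0,0],0],[[0,0,0],[-3,0,0],0],[[0,0,0],[-3,0,0],0],[[0,0,0],[-3,0,0],0],[[0,0,0],[-3,0,0],0],[[0,0,0],[-3,0,0],0],[[0,0,0],[-3,0,0],0],[[0,0,0],[-3,0,0],0],[[0,0,0],[-3,0,0],0],[[0,0,0],[-3,0,0],0],[[0,0,0],[-3,0,0],0],[[0,0,0],[-3,0,0],0]]}}

```text
time_s: 13.58
ee_pos: [0.5757, -0.3352, 0.0797]
eef_rot: [3.142, 0.0, 1.652]
force: [-0.3, -0.0, -1.6]
grip_width: 0.0197
```

```bash
python3 plan.py 564.5 -197.1 80 94.7
python3 - <<'E'
from h import *
crop('scene',195,195,100,75,8,'s7')
E
```

```text
t 13.575 pos [ 575.7 -335.2   79.7] rot [180.     0.    94.68] F [-0.3 -0.  -1.6] w 19.7 j6 -2.23
turn(tool) [ 0.    0.   -0.02] shift after turn [ 1.385e+02  1.000e-01 -3.000e-01]
```

View pics/s7.png

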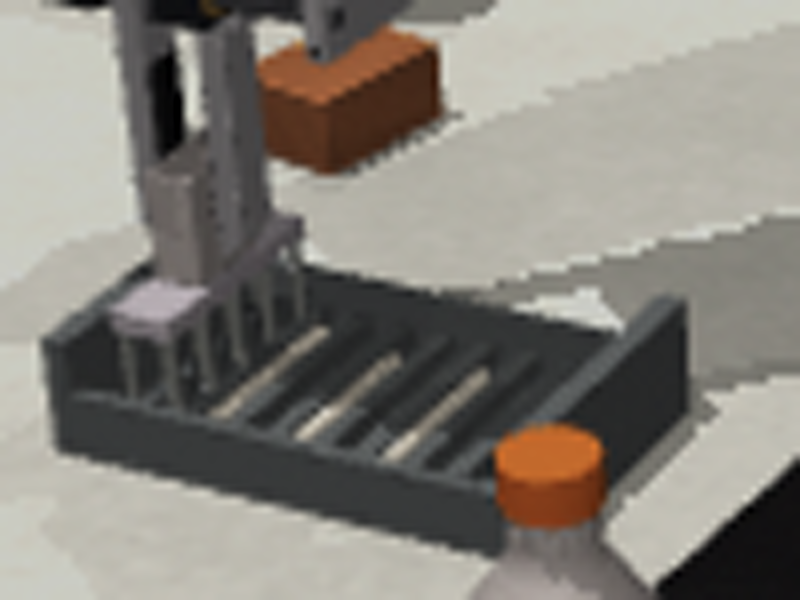

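Call:
{"fn": "drive_tool", "kwargs": {"increments": [[[0,0,0],[0,0,-5],0],[[0,0,0],[0,0,-20],0],[[0,0,0],[0,0,-35],0],[[0,0,0],[0,0,-35],0],[[0,0,0],[0,0,-10],0],[[0,0,0],[0,0,0],0],[[0,0,0],[0,0,0],0]]}}

```text
time_s: 14.5
ee_pos: [0.5753, -0.3346, 0.1831]
eef_rot: [-3.14, -0.001, 1.653]
force: [-0.2, -0.6, -2.2]
grip_width: 0.0202
```

```bash
python3 plan.py 512 -74.4 180 82.8
```

```text
t 14.5 pos [ 575.3 -334.6  183.1] rot [-1.799e+02 -8.000e-02  9.468e+01] F [-0.2 -0.6 -2.2] w 20.2 j6 -2.23
turn(tool) [-0.11 -0.07 11.88] shift after turn [250.3 -95.4   3.1]
```

Call:
{"fn": "drive_tool", "kwargs": {"increments": [[[0,0,5.9],[0,0,0],0],[[0,0,6],[0,0,0],0],[[0,0,0],[30,-11.4,0],0],[[0,0,0],[45,-17,0],0],[[0,0,0],[45,-17,0],0],[[0,0,0],[45,-17,0],0],[[0,0,0],[45,-17,0],0],[[0,0,0],[40,-16,0],0],[[0,0,0],[0,0,0],0],[[0,0,0],[0,0,0],0],[[0,0,0],[0,0,0],0]]}}

```text
time_s: 15.88
ee_pos: [0.5126, -0.0757, 0.1842]
eef_rot: [-3.141, 0.0, 1.444]
force: [0.0, 0.9, -1.5]
grip_width: 0.0196
```

```bash
python3 plan.py 512 -74.4 66.8 82.8
python3 - <<'E'
from h import *
crop('scene',195,185,200,110,4,'s8')
crop('top',370,218,92,68,8.5,'t8')
E
```

```text
t 15.875 pos [512.6 -75.7 184.2] rot [-179.96    0.     82.72] F [ 0.   0.9 -1.5] w 19.6 j6 -1.66
turn(tool) [-0.04  0.   -0.08] shift after turn [  1.3  -0.7 117.4]
```

View pics/s8.png

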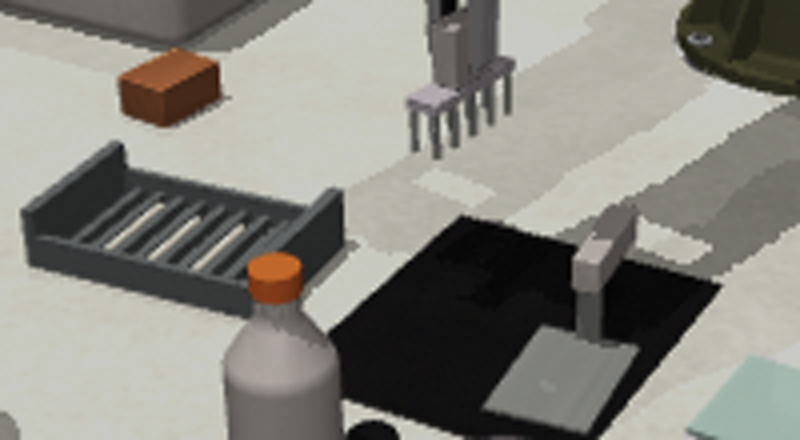

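View pics/t8.png

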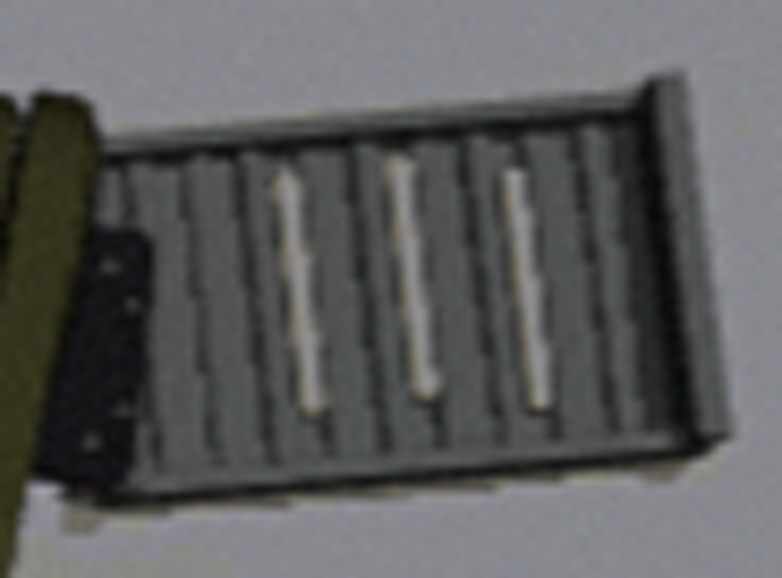

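Call:
{"fn": "drive_tool", "kwargs": {"increments": [[[0,0,0],[1,-0.5,30],0],[[0,0,0],[0,0,35],0],[[0,0,0],[0,0,30],0],[[0,0,0],[0,0,14],0],[[0,0,0],[0,0,4],0],[[0,0,0],[0,0,2],0],[[0,0,0],[0,0,0],0],[[0,0,0],[0,0,0],0]]}}

```text
time_s: 16.98
ee_pos: [0.5124, -0.0739, 0.0703]
eef_rot: [3.141, 0.0, 1.445]
force: [-0.3, -0.0, -1.0]
grip_width: 0.0198
```

```bash
python3 plan.py 512 -74.4 66.6 82.8
```

```text
t 16.975 pos [512.4 -73.9  70.3] rot [1.7994e+02 1.0000e-02 8.2790e+01] F [-0.3 -0.  -1. ] w 19.8 j6 -1.66
turn(tool) [ 0.06  0.01 -0.01] shift after turn [-0.5 -0.4  3.7]
```

Call:
{"fn": "drive_tool", "kwargs": {"increments": [[[0,0,0],[0,0,2],0],[[0,0,0],[0,0,1],0],[[0,0,0],[0,0,0.8],0],[[0,0,0],[0,0,0],0],[[0,0,0],[0,0,0],0],[[0,0,0],[0,0,0],0]]}}

```text
time_s: 17.73
ee_pos: [0.5122, -0.0739, 0.0666]
eef_rot: [3.141, 0.0, 1.445]
force: [-4.8, 0.5, 9.0]
grip_width: 0.0198
```

```bash
python3 plan.py 512 -74.4 66.6 82.8
```

```text
t 17.725 pos [512.2 -73.9  66.6] rot [179.98   0.    82.79] F [-4.8  0.5  9. ] w 19.8 j6 -1.66
turn(tool) [ 0.02  0.   -0.01] shift after turn [-0.6 -0.1 -0. ]
```

Call:
{"fn": "drive_tool", "kwargs": {"increments": [[[0,0,0],[0,0,-0.4],0],[[0,0,0],[0,0,0],0.1],[[0,0,0],[0,0,0],0.3],[[0,0,0],[0,0,0],0.5],[[0,0,0],[0,0,0],0.5],[[0,0,0],[0,0,0],0.5],[[0,0,0],[0,0,-10],0.5],[[0,0,0],[0,0,-30],0.5],[[0,0,0],[0,0,-40],0.5],[[0,0,0],[0,0,-40],0.6],[[0,0,0],[0,0,-20],0.6],[[0,0,0],[-40,-40,0],0.6],[[0,0,0],[-40,-40,0],0.6],[[0,0,0],[0,-40,0],0.6],[[0,0,0],[0,0,0],0.6]]}}

```text
time_s: 19.6
ee_pos: [0.3816, -0.1383, 0.2072]
eef_rot: [3.14, 0.0, 1.443]
force: [0.4, -0.1, -0.7]
grip_width: 0.0564
```

```bash
python3 plan.py 512 -74.4 66.6 82.8
python3 - <<'E'
from h import *
crop('top',282,215,85,80,7,'t9')
crop('scene',255,205,150,110,5,'s9')
E
```

```text
t 19.6 pos [ 381.6 -138.3  207.2] rot [1.7992e+02 3.0000e-02 8.2700e+01] F [ 0.4 -0.1 -0.7] w 56.4 j6 -1.88
turn(tool) [ 0.08  0.03 -0.1 ] shift after turn [ 79.7 121.3 140.6]
```

View pics/t9.png

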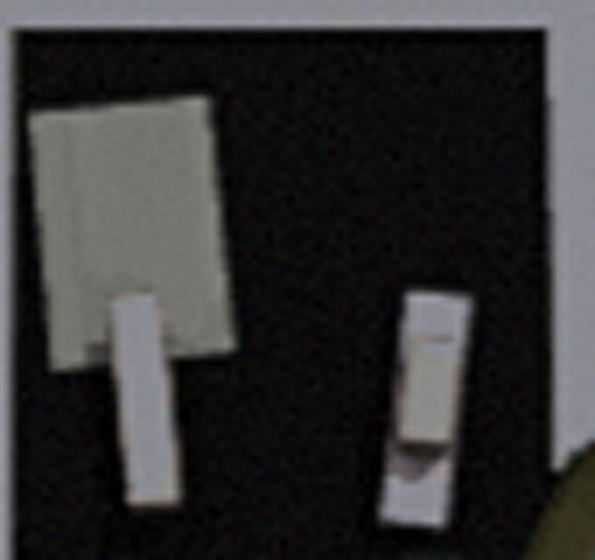

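View pics/s9.png

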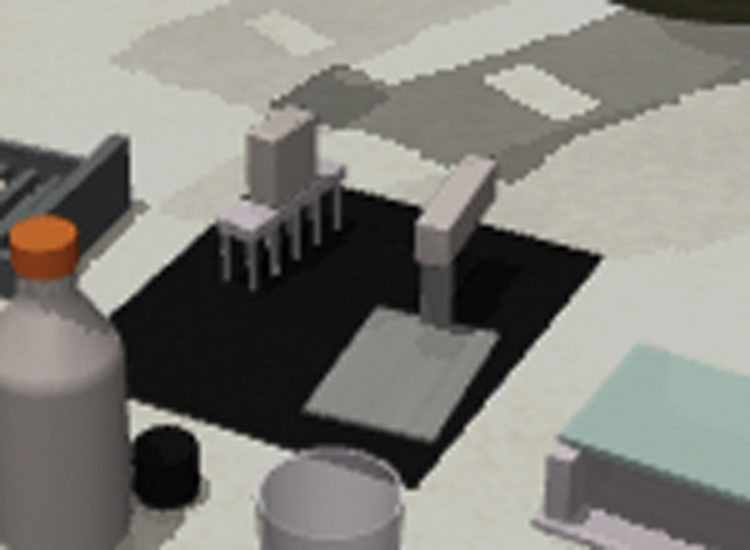

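```bash
python3 plan.py 534.3 35.2 180 94.9
```

```text
t 19.7 pos [ 383.5 -138.3  207.1] rot [1.799e+02 3.000e-02 8.277e+01] F [ 0.1 -0.  -0. ] w 56.3 j6 -1.88
turn(tool) [  0.09   0.04 -12.13] shift after turn [160.  165.1  27.1]
```

Call:
{"fn": "drive_tool", "kwargs": {"increments": [[[0,0,-6.1],[0,0,0],0.6],[[0,0,-6],[0,0,0],0.6],[[0,0,0],[32,33,0],0.6],[[0,0,0],[32,33,0],0.6],[[0,0,0],[32,33,0],0.6],[[0,0,0],[32,33,10],0.6],[[0,0,0],[32,33,17],0.6],[[0,0,0],[0,0,0],0.6],[[0,0,0],[0,0,0],0.6],[[0,0,0],[0,0,0],0.6]]}}

```text
time_s: 20.95
ee_pos: [0.5338, 0.0348, 0.1798]
eef_rot: [3.141, 0.0, 1.655]
force: [-0.9, -0.2, 0.1]
grip_width: 0.0564
```

```bash
python3 plan.py 534.3 35.2 62 94.9
```

```text
t 20.95 pos [533.8  34.8 179.8] rot [1.7995e+02 1.0000e-02 9.4840e+01] F [-0.9 -0.2  0.1] w 56.4 j6 -1.66
turn(tool) [ 0.05  0.01 -0.06] shift after turn [  0.4   0.5 117.8]
```

Call:
{"fn": "drive_tool", "kwargs": {"increments": [[[0,0,0],[0.4,0.4,30],0.6],[[0,0,0],[0,0,35],0.6],[[0,0,0],[0,0,30],0.6],[[0,0,0],[0,0,15],0.6],[[0,0,0],[0,0,7.5],0.6],[[0,0,0],[0,0,0],0.6],[[0,0,0],[0,0,0],0.4],[[0,0,0],[0,0,0],0.25],[[0,0,0],[0,0,0],0.1],[[0,0,0],[0,0,0],0],[[0,0,0],[0,0,0],0],[[0,0,0],[0,0,0],0],[[0,0,0],[0,0,0],0],[[0,0,0],[0,0,0],0]], "squeeze": 60}}

```text
time_s: 22.7
ee_pos: [0.5343, 0.0357, 0.0619]
eef_rot: [3.141, 0.0, 1.656]
force: [0.3, -1.3, 3.9]
grip_width: 0.0197
```

```bash
python3 plan.py 534.3 35.2 62 94.9
python3 - <<'E'
from h import *
crop('scene',255,185,150,110,5,'s10')
crop('top',180,208,86,62,9,'t10')
E
```

```text
t 22.7 pos [534.3  35.7  61.9] rot [179.99   0.    94.89] F [ 0.3 -1.3  3.9] w 19.7 j6 -1.66
turn(tool) [ 0.01  0.   -0.01] shift after turn [-0.5 -0.  -0.1]
```

View pics/s10.png

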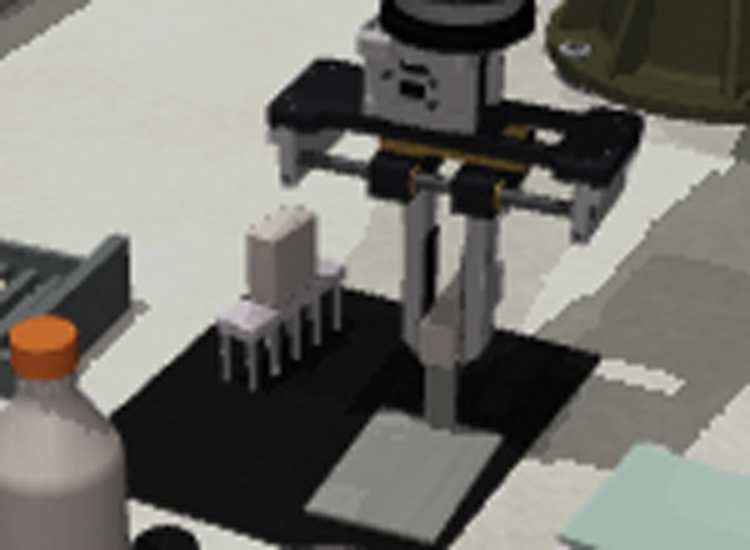

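View pics/t10.png

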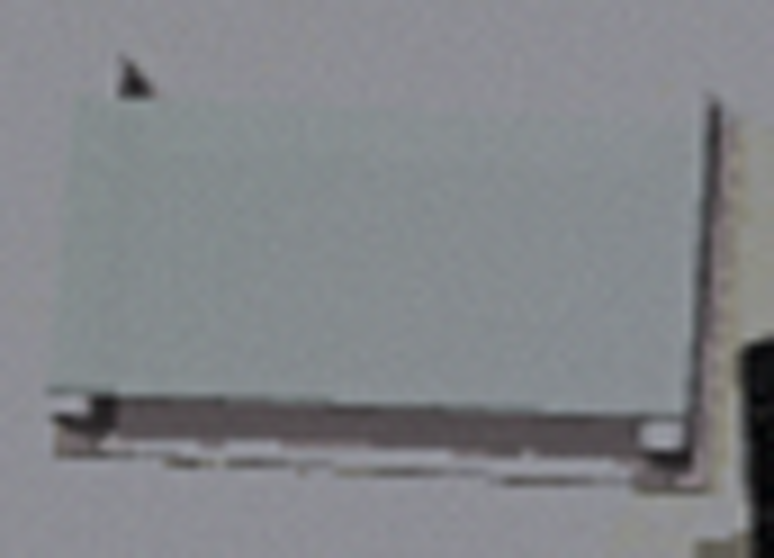

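```bash
python3 - <<'E'
from m import *
im=ctrl.camera('top').astype(float)
c=im[200:275,175:275]
d=cv2.GaussianBlur(c[:,:,1]-c[:,:,0],(0,0),0.8)
print(np.percentile(d,[5,50,95]))
up=cv2.resize(d,None,fx=8,fy=8,interpolation=cv2.INTER_CUBIC)
m=(up>3).astype(np.uint8);m=cv2.morphologyEx(m,cv2.MORPH_OPEN,np.ones((15,15)));m=cv2.morphologyEx(m,cv2.MORPH_CLOSE,np.ones((15,15)))
cs,_=cv2.findContours(m,0,1);k=max(cs,key=cv2.contourArea)
pts=P((175,200),8,k[:,0,:],.043)[:,:2]
r=cv2.minAreaRect((pts*1000).astype(np.float32));print(r, cv2.contourArea((pts*1000).astype(np.float32)))
mo=cv2.moments((pts*1000).astype(np.float32));print(mo['m10']/mo['m00'],mo['m01']/mo['m00'],np.degrees(.5*np.arctan2(2*mo['mu11'],mo['mu20']-mo['mu02'])))
cv2.imwrite('pics/m1.png',m*255)
E
```

```text
[-3.4523715   0.74735108  7.1669078 ]
((614.9074096679688, 249.9245147705078), (191.54808044433594, 91.72114562988281), 87.68034362792969) 16929.051778542344
614.5273218306736 250.36426836514067 87.32136609466642
```

View pics/m1.png

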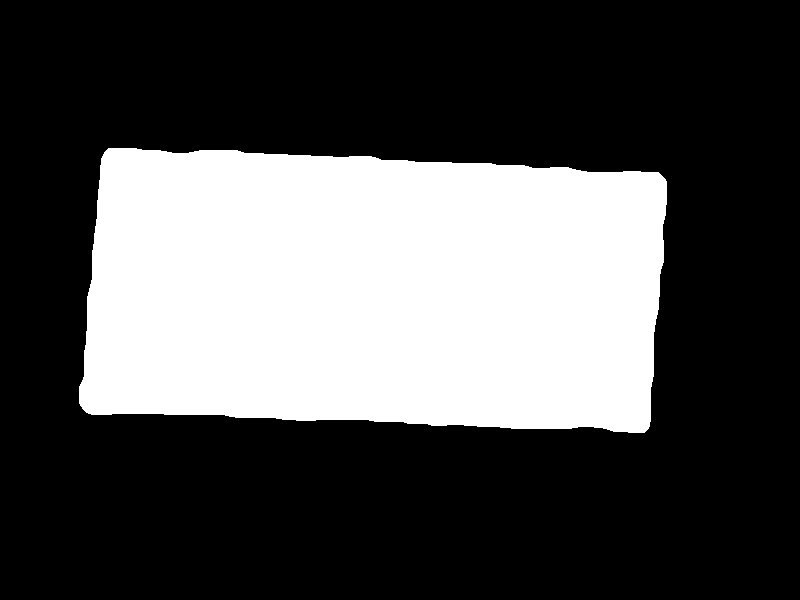

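Call:
{"fn": "drive_tool", "kwargs": {"increments": [[[0,0,0],[0,0,-8],0],[[0,0,0],[0,0,-20],0],[[0,0,0],[0,0,-30],0],[[0,0,0],[0,0,-30],0],[[0,0,0],[0,0,0],0],[[0,0,0],[0,0,0],0],[[0,0,0],[0,0,0],0]]}}

```text
time_s: 23.72
ee_pos: [0.5336, 0.0357, 0.1484]
eef_rot: [-3.139, -0.0, 1.656]
force: [-1.0, -0.1, -2.2]
grip_width: 0.0196
```

```bash
python3 plan.py 426.9 258.1 150 87.3
python3 - <<'E'
from h import *
crop('scene',255,165,150,110,5,'s11')
crop('top',262,195,95,70,8,'t11')
E
```

```text
t 23.725 pos [533.6  35.7 148.4] rot [-1.7988e+02 -1.0000e-02  9.4880e+01] F [-1.  -0.1 -2.2] w 19.6 j6 -1.66
turn(tool) [-0.13 -0.    7.58] shift after turn [ 217.1 -117.1   -1.6]
```

View pics/s11.png

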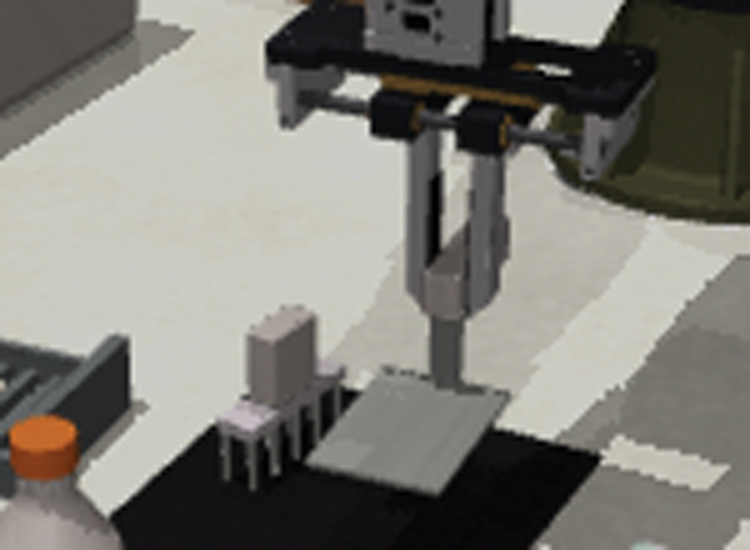

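View pics/t11.png

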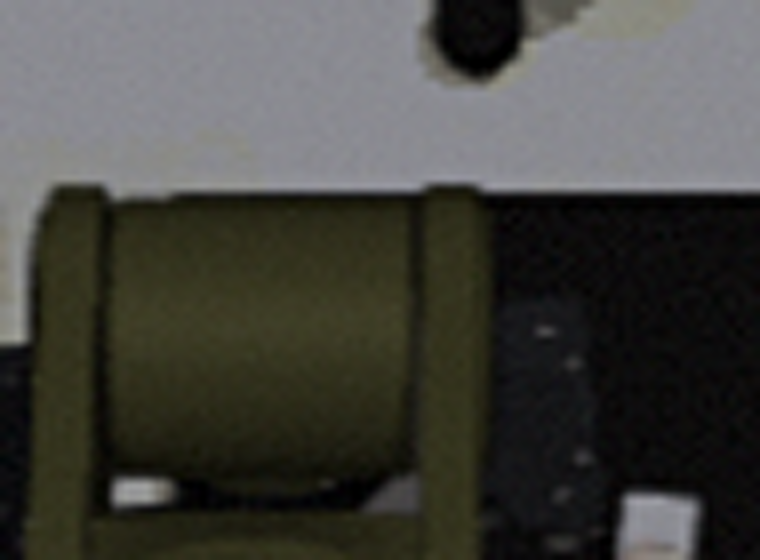

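```bash
python3 - <<'E'
from m import *
q=P((255,165),5,[(308,463),(438,491),(510,393),(385,368)],.0915,'scene');rep('b',q);print((q*1e3).round(1))
# predicted
u=np.array([np.cos(np.radians(4.88)),np.sin(np.radians(4.88))]);v=np.array([-u[1],u[0]])
o=np.array([533.6,35.7])-12*u
for x,y in [(117,-35),(117,35),(15,35),(15,-35)]:
    p=o+x*u+y*v;print(p.round(1),((proj('scene',[*p/1e3,.0915])-[255,165])*5+2).round(0))
E
```

```text
b c [591.9  41.8] sides [np.float64(100.9), np.float64(66.5), np.float64(100.7), np.float64(67.9)] ang [np.float64(5.0), np.float64(95.9), np.float64(-175.8), np.float64(-84.3)]
[[645.6  12.8  91.5]
 [638.8  78.9  91.5]
 [538.3  71.4  91.5]
 [545.1   3.9  91.5]]
[641.2   9.8] [307. 457.]
[635.2  79.5] [442. 488.]
[533.6  70.8] [513. 389.]
[539.6   1.1] [385. 362.]
```

Call:
{"fn": "drive_tool", "kwargs": {"increments": [[[0,0,3.8],[0,0,0],0],[[0,0,3.8],[0,0,0],0],[[0,0,0],[20,-11,0],0],[[0,0,0],[34,-18,0],0],[[0,0,0],[34,-18,0],0],[[0,0,0],[34,-19,0],0],[[0,0,0],[34,-19,0],0],[[0,0,0],[34,-18,0],0],[[0,0,0],[27,-14,0],0],[[0,0,0],[0,0,0],0],[[0,0,0],[0,0,20],0],[[0,0,0],[0,0,25],0],[[0,0,0],[0,0,15],0],[[0,0,0],[0,0,0],0],[[0,0,0],[0,0,0],0],[[0,0,0],[0,0,0],0]]}}

```text
time_s: 25.82
ee_pos: [0.428, 0.2582, 0.0905]
eef_rot: [3.14, -0.001, 1.523]
force: [-0.7, 0.2, -1.7]
grip_width: 0.0194
```

```bash
python3 plan.py 426.9 258.1 87 87.3
python3 - <<'E'
from h import *
crop('scene',340,205,150,115,5,'s12')
E
```

```text
t 25.825 pos [428.  258.2  90.5] rot [ 1.7993e+02 -4.0000e-02  8.7280e+01] F [-0.7  0.2 -1.7] w 19.4 j6 -1.05
turn(tool) [ 0.07 -0.04 -0.02] shift after turn [-0.1 -1.1  3.5]
```

View pics/s12.png

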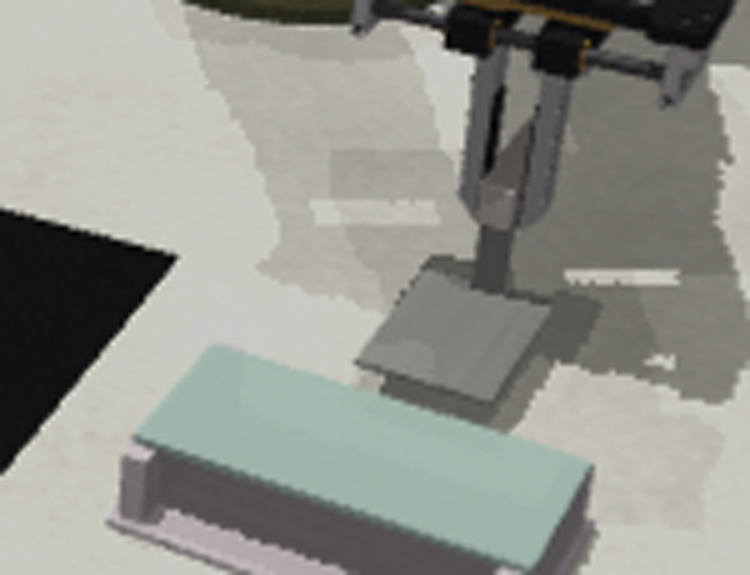

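Call:
{"fn": "drive_tool", "kwargs": {"increments": [[[0,0,0],[0,0,5],0],[[0,0,0],[0,6,0],0],[[0,0,0],[0,10,0],0],[[0,0,0],[0,10,0],0],[[0,0,0],[0,10,0],0],[[0,0,0],[0,8,0],0],[[0,0,0],[0,0,0],0],[[0,0,0],[0,0,0],0]]}}

```text
time_s: 26.88
ee_pos: [0.4713, 0.2559, 0.0846]
eef_rot: [-3.141, 0.0, 1.523]
force: [-0.1, 0.9, -1.1]
grip_width: 0.0196
```

```bash
python3 plan.py 556.8 252 85.5 87.3
python3 - <<'E'
from h import *
crop('scene',340,205,150,115,5,'s13')
E
```

```text
t 26.875 pos [471.3 255.9  84.6] rot [-1.7998e+02  1.0000e-02  8.7280e+01] F [-0.1  0.9 -1.1] w 19.6 j6 -1.09
turn(tool) [-0.02  0.01 -0.02] shift after turn [ 0.1 85.5 -0.9]
```

View pics/s13.png

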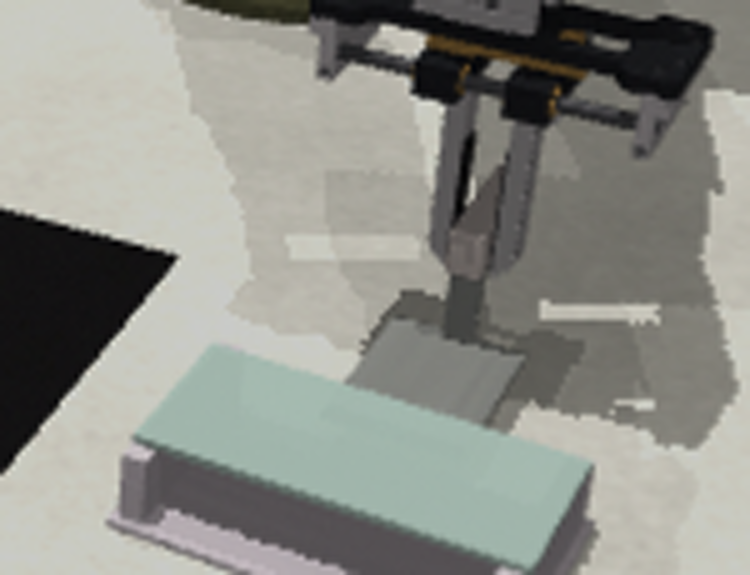

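Call:
{"fn": "drive_tool", "kwargs": {"increments": [[[0,0,0],[0,6,0],0],[[0,0,0],[0,10,0],0],[[0,0,0],[0,12,0],0],[[0,0,0],[0,12,0],0],[[0,0,0],[0,12,0],0],[[0,0,0],[0,12,0],0],[[0,0,0],[0,8,0],0],[[0,0,0],[0,5,0],0],[[0,0,0],[0,0,0],0],[[0,0,0],[0,0,0],0]]}}

```text
time_s: 28.18
ee_pos: [0.5482, 0.2524, 0.0847]
eef_rot: [-3.141, 0.0, 1.524]
force: [-0.5, 0.1, -2.1]
grip_width: 0.0196
```

```bash
python3 plan.py 556.8 252 85.5 87.3
python3 - <<'E'
from h import *
crop('scene',340,205,150,115,5,'s14')
crop('top',180,208,90,66,8.5,'t14')
E
```

```text
t 28.175 pos [548.2 252.4  84.7] rot [-179.99    0.     87.29] F [-0.5  0.1 -2.1] w 19.6 j6 -1.15
turn(tool) [-0.01  0.   -0.01] shift after turn [ 0.   8.6 -0.8]
```

View pics/s14.png

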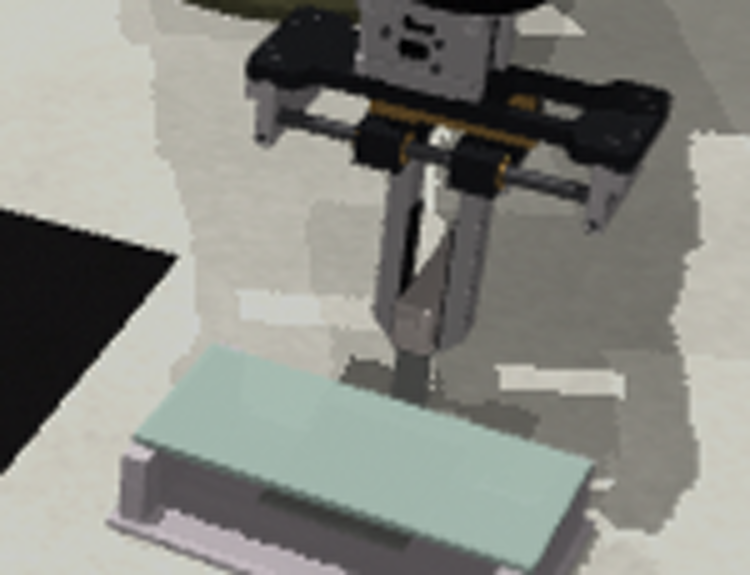

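View pics/t14.png

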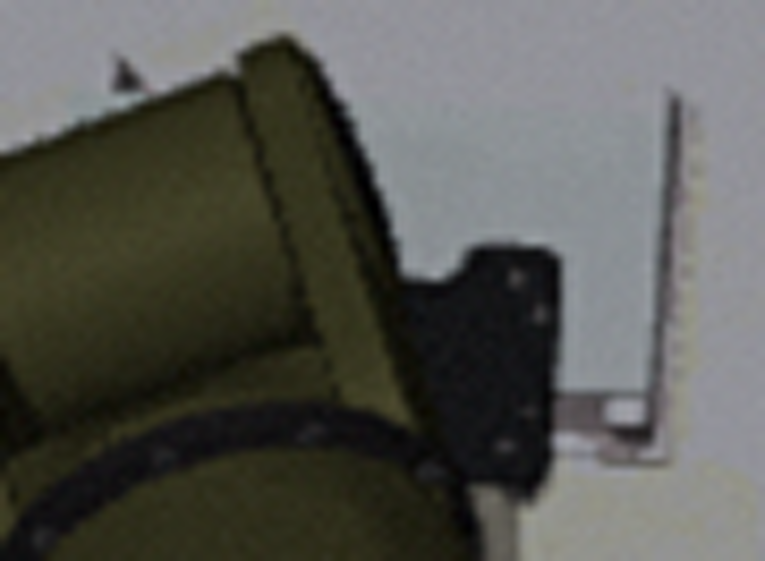

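Call:
{"fn": "drive_tool", "kwargs": {"increments": [[[0,0,0],[0,4,0],0],[[0,0,0],[0,3.5,0],0],[[0,0,0],[0,0,0],0],[[0,0,0],[0,0,-5],0],[[0,0,0],[0,0,-3],0],[[0,0,0],[0,0,0],0],[[0,0,0],[0,0,0],0],[[0,0,0],[0,0,0],0]]}}

```text
time_s: 29.28
ee_pos: [0.5559, 0.2519, 0.0926]
eef_rot: [-3.141, 0.0, 1.523]
force: [-0.1, -0.4, -1.4]
grip_width: 0.0193
```

```bash
python3 plan.py 556.8 252 97 87.3
python3 - <<'E'
from h import *
crop('scene',340,205,150,115,5,'s15')
E
```

```text
t 29.275 pos [555.9 251.9  92.6] rot [-179.99    0.     87.28] F [-0.1 -0.4 -1.4] w 19.3 j6 -1.16
turn(tool) [-0.01  0.   -0.02] shift after turn [ 0.1  0.9 -4.4]
```

View pics/s15.png

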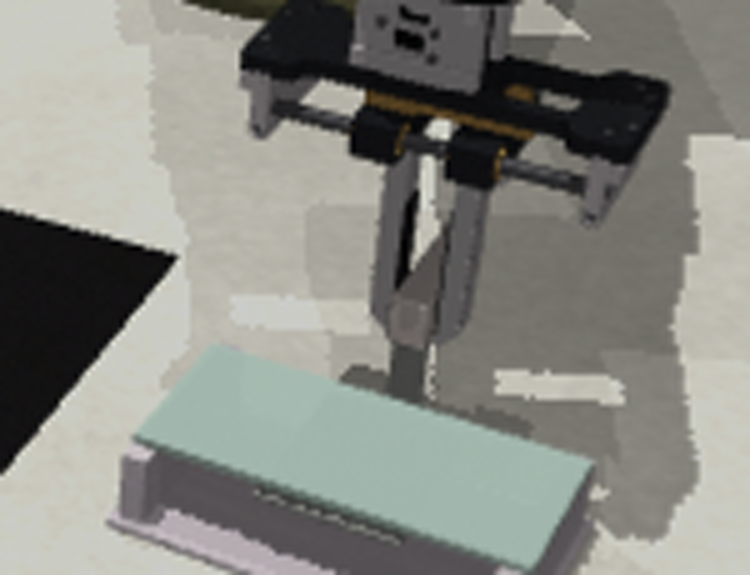

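Call:
{"fn": "drive_tool", "kwargs": {"increments": [[[0,0,0],[0,0,-2],0],[[0,0,0],[0,0,-1],0],[[0,0,0],[0,0,-1],0],[[0,0,0],[0,0,-1],0],[[0,0,0],[0,0,-1],0],[[0,0,0],[0,0,-1],0],[[0,0,0],[0,0,-1],0],[[0,0,0],[0,0,-1],0],[[0,0,0],[0,0,0],0],[[0,0,0],[0,0,0],0],[[0,0,0],[0,0,0],0]]}}

```text
time_s: 30.7
ee_pos: [0.5559, 0.2519, 0.1017]
eef_rot: [-3.142, 0.0, 1.523]
force: [0.3, -0.1, -4.2]
grip_width: 0.0198
```

```bash
python3 plan.py 556.8 252 110 87.3
python3 - <<'E'
from h import *
crop('scene',340,205,150,115,5,'s16')
E
```

```text
t 30.7 pos [555.9 251.9 101.7] rot [-180.      0.     87.28] F [ 0.3 -0.1 -4.2] w 19.8 j6 -1.16
turn(tool) [-0.    0.   -0.02] shift after turn [ 0.1  0.8 -8.3]
```

View pics/s16.png

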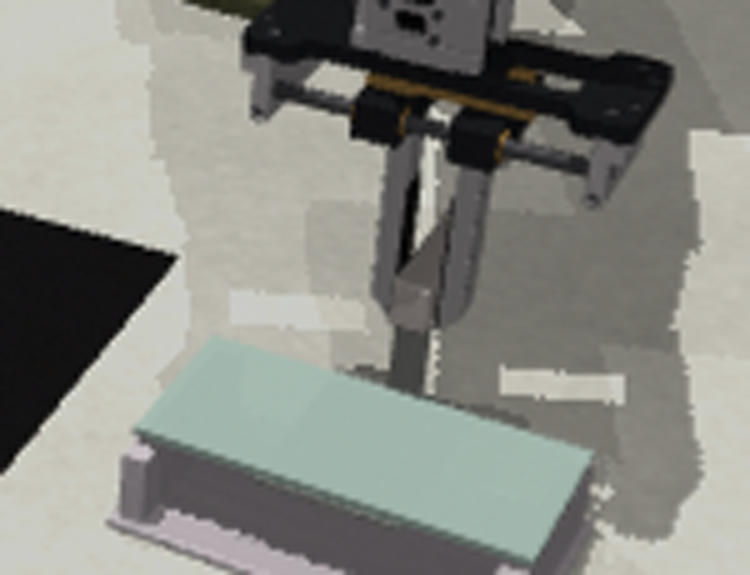

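Call:
{"fn": "drive_tool", "kwargs": {"increments": [[[0,0,0],[0,0,-3],0],[[0,0,0],[0,0,-6],0],[[0,0,0],[0,0,-9],0],[[0,0,0],[0,0,-12],0],[[0,0,0],[0,0,-12],0],[[0,0,0],[0,0,-12],0],[[0,0,0],[0,0,-12],0],[[0,0,0],[0,0,-9],0],[[0,0,0],[0,0,-6],0],[[0,0,0],[0,0,-4],0],[[0,0,0],[0,0,-2],0],[[0,0,0],[0,0,0],0],[[0,0,0],[0,0,0],0]]}}

```text
time_s: 32.38
ee_pos: [0.5559, 0.2519, 0.1885]
eef_rot: [-3.141, 0.0, 1.523]
force: [-0.0, 0.5, -4.1]
grip_width: 0.0197
```

```bash
python3 plan.py 511.7 -272.7 189 94.7
python3 - <<'E'
from h import *
crop('scene',340,165,150,115,5,'s17')
E
```

```text
t 32.375 pos [555.9 251.9 188.5] rot [-1.7997e+02  1.0000e-02  8.7280e+01] F [-0.   0.5 -4.1] w 19.7 j6 -1.16
turn(tool) [-0.03  0.01 -7.42] shift after turn [-5.192e+02 -8.700e+01 -5.000e-01]
```

View pics/s17.png

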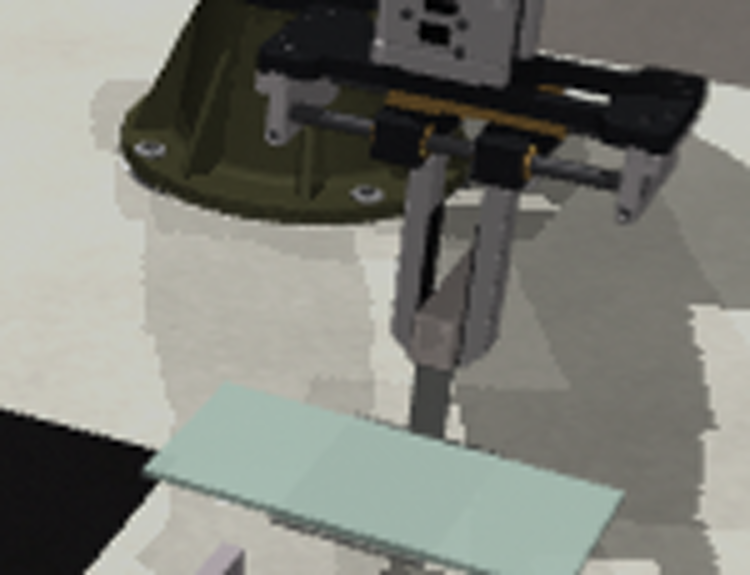

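Call:
{"fn": "drive_tool", "kwargs": {"increments": [[[0,0,-0.6],[0,0,0],0],[[0,0,-1.4],[0,0,0],0],[[0,0,-1.7],[0,0,0],0],[[0,0,-1.7],[0,0,0],0],[[0,0,-1.4],[0,0,0],0],[[0,0,-0.6],[0,0,0],0],[[0,0,0],[-4,-0.7,0],0],[[0,0,0],[-8,-1.3,0],0],[[0,0,0],[-12,-2,0],0],[[0,0,0],[-16,-2.7,0],0],[[0,0,0],[-20,-3.4,0],0],[[0,0,0],[-24,-4,0],0],[[0,0,0],[-24,-4,0],0],[[0,0,0],[-24,-4,0],0],[[0,0,0],[-20,-3.4,0],0],[[0,0,0],[-16,-2.7,0],0],[[0,0,0],[-12,-2,0],0],[[0,0,0],[-8,-1.3,0],0],[[0,0,0],[-4,-0.7,0],0],[[0,0,0],[0,0,0],0]]}}

```text
time_s: 34.92
ee_pos: [0.5396, 0.058, 0.1887]
eef_rot: [3.142, -0.0, 1.653]
force: [0.1, 0.2, -2.9]
grip_width: 0.02
```

```bash
python3 plan.py 511.7 -272.7 189 94.7
python3 - <<'E'
from h import *
crop('scene',270,155,150,115,5,'s18')
E
```

```text
t 34.925 pos [539.6  58.  188.7] rot [180.    -0.    94.69] F [ 0.1  0.2 -2.9] w 20.0 j6 -1.61
turn(tool) [ 0.   -0.   -0.01] shift after turn [-3.273e+02 -5.490e+01 -3.000e-01]
```

View pics/s18.png

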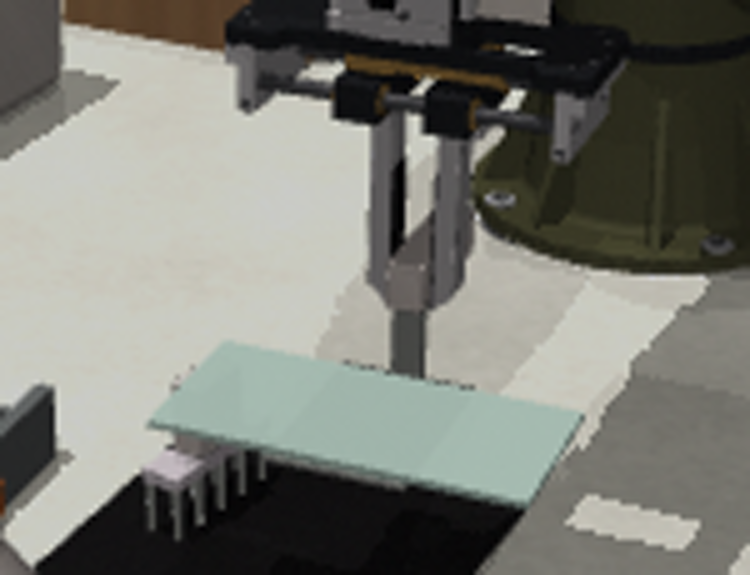

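Call:
{"fn": "drive_tool", "kwargs": {"increments": [[[0,0,0],[-4,-0.7,0],0],[[0,0,0],[-8,-1.3,0],0],[[0,0,0],[-12,-2,0],0],[[0,0,0],[-16,-2.7,0],0],[[0,0,0],[-20,-3.4,0],0],[[0,0,0],[-24,-4,0],0],[[0,0,0],[-26,-4.3,0],0],[[0,0,0],[-26,-4.4,0],0],[[0,0,0],[-26,-4.4,0],0],[[0,0,0],[-26,-4.4,0],0],[[0,0,0],[-26,-4.4,0],0],[[0,0,0],[-26,-4.4,0],0],[[0,0,0],[-24,-4,0],0],[[0,0,0],[-20,-3.4,0],0],[[0,0,0],[-16,-2.7,0],0],[[0,0,0],[-12,-2,0],0],[[0,0,0],[-9,-1.5,0],0],[[0,0,0],[-5,-0.7,0],0],[[0,0,0],[-1,-0.1,0],0],[[0,0,0],[0,0,0],0]]}}

```text
time_s: 37.48
ee_pos: [0.5117, -0.2721, 0.1887]
eef_rot: [-3.142, -0.0, 1.653]
force: [-0.2, 0.4, -2.9]
grip_width: 0.0196
```

Call:
{"fn": "drive_tool", "kwargs": {"increments": [[[0,0,0],[0,0,3],0],[[0,0,0],[0,0,6],0],[[0,0,0],[0,0,10],0],[[0,0,0],[0,0,12],0],[[0,0,0],[0,0,12],0],[[0,0,0],[0,0,10],0],[[0,0,0],[0,0,6],0],[[0,0,0],[0,0,4],0],[[0,0,0],[0,0,2],0],[[0,0,0],[0,0,0],0],[[0,0,0],[0,0,0],0]]}}

```text
time_s: 38.85
ee_pos: [0.5117, -0.2725, 0.124]
eef_rot: [3.141, 0.0, 1.653]
force: [0.2, 0.1, -3.0]
grip_width: 0.0196
```

```bash
python3 plan.py 511.7 -272.7 115 94.7
python3 - <<'E'
from h import *
crop('scene',180,165,150,110,5,'s19')
crop('top',370,218,92,68,8.5,'t19')
E
```

```text
t 38.85 pos [ 511.7 -272.5  124. ] rot [1.7998e+02 2.0000e-02 9.4680e+01] F [ 0.2  0.1 -3. ] w 19.6 j6 -2.2
turn(tool) [ 0.02  0.02 -0.02] shift after turn [-0.2 -0.   9. ]
```

View pics/s19.png

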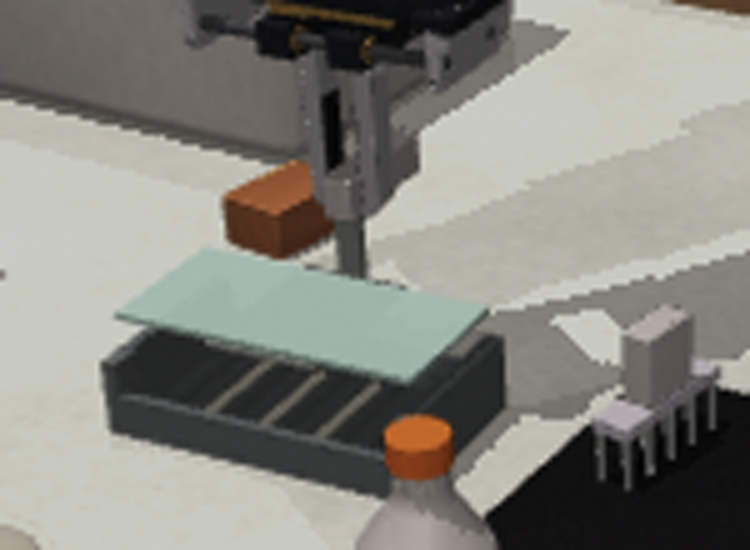

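View pics/t19.png

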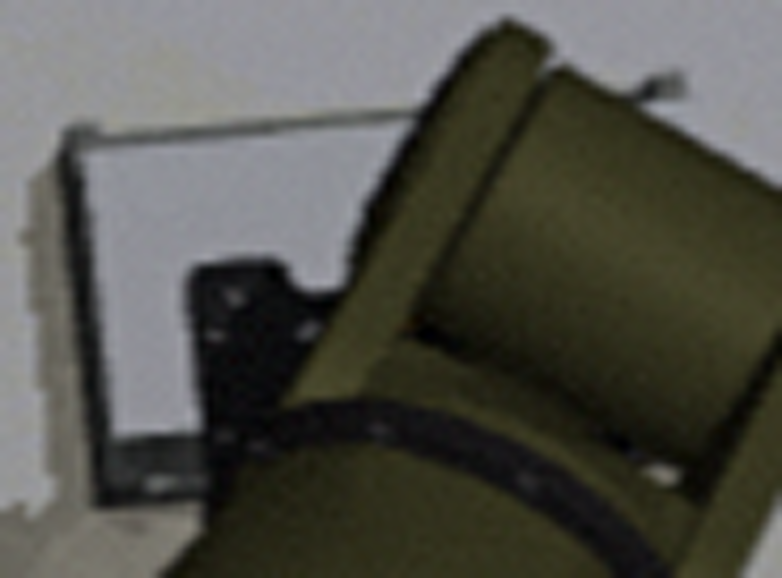

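```bash
python3 - <<'E'
from m import *
q=P((180,165),5,[(207,248),(114,313),(408,379),(490,308)],.071,'scene');rep('plate scene',q)
q2=P((180,165),5,[(102,362),(505,338),(223,279)],.046,'scene');print('tray scene',(q2*1e3).round(1))
# predicted tray wall pts
def tr(x,y,c=(570.3,-267.9),a=4.7):
    a=np.radians(a);return np.array([c[0]+x*np.cos(a)-y*np.sin(a),c[1]+x*np.sin(a)+y*np.cos(a)])
print('pred top-cal',tr(58,-97).round(1),tr(-58,97).round(1),tr(-58,-97).round(1))
t=P((370,218),8.5,[(80,142),(108,438),(110,436)],.071);print('plate top corners',(t*1e3).round(1),'pred',tr(45,95).round(1),tr(-45,95).round(1))
E
```

```text
plate scene c [ 574.3 -267.6] sides [np.float64(188.1), np.float64(89.1), np.float64(187.6), np.float64(88.3)] ang [np.float64(-85.5), np.float64(3.4), np.float64(94.7), np.float64(-177.0)]
tray scene [[ 639.8 -359.8   46. ]
 [ 510.3 -175.4   46. ]
 [ 527.2 -363.2   46. ]]
pred top-cal [ 636.1 -359.8] [ 504.5 -176. ] [ 520.4 -369.3]
plate top corners [[ 609.7 -168.4   71. ]
 [ 517.2 -174.7   71. ]
 [ 517.8 -175.3   71. ]] pred [ 607.4 -169.5] [ 517.7 -176.9]
```

Call:
{"fn": "drive_tool", "kwargs": {"increments": [[[0,0,0],[-0.5,0,3],0],[[0,0,0],[0,0,5],0],[[0,0,0],[0,0,4],0],[[0,0,0],[0,0,2],0],[[0,0,0],[0,0,1],0],[[0,0,0],[0,0,1],0],[[0,0,0],[0,0,0],0],[[0,0,0],[0,0,0],0]]}}

```text
time_s: 39.95
ee_pos: [0.5117, -0.2729, 0.1078]
eef_rot: [3.141, 0.0, 1.652]
force: [-0.2, -0.3, -3.6]
grip_width: 0.0193
```

```bash
python3 plan.py 511.7 -272.7 103 94.7
python3 - <<'E'
from h import *
crop('scene',195,195,100,75,8,'s20')
E
```

```text
t 39.95 pos [ 511.7 -272.9  107.8] rot [1.7999e+02 1.0000e-02 9.4680e+01] F [-0.2 -0.3 -3.6] w 19.3 j6 -2.21
turn(tool) [ 0.01  0.01 -0.02] shift after turn [0.2 0.  4.8]
```

View pics/s20.png

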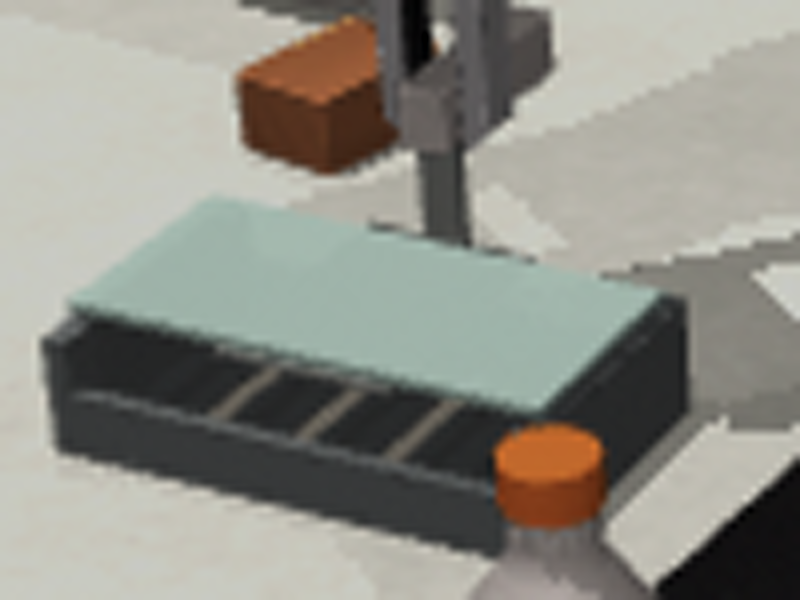

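```bash
python3 - <<'E'
from m import *
q=P((195,195),8,[(207,198),(70,303),(535,412),(663,292)],.055,'scene');rep('plate',q)
t=P((195,195),8,[(42,342),(688,299)],.046,'scene');print((t*1e3).round(1),(t.mean(0)*1e3).round(1))
d=t[0]-t[1];print(np.linalg.norm(d)*1e3,'exp 226',np.degrees(np.arctan2(d[1],d[0]))-np.degrees(np.arctan2(-194,116)))
E
```

```text
plate c [ 575.8 -267.8] sides [np.float64(188.8), np.float64(87.1), np.float64(187.2), np.float64(90.8)] ang [np.float64(-84.6), np.float64(5.5), np.float64(94.3), np.float64(-175.5)]
[[ 641.5 -359.1   46. ]
 [ 509.  -176.3   46. ]] [ 575.2 -267.7   46. ]
225.71655719044003 exp 226 5.057917388483162
```

Call:
{"fn": "drive_tool", "kwargs": {"increments": [[[0,0,0],[0,0,1],0],[[0,0,0],[0,0,1],0],[[0,0,0],[0,0,0.7],0],[[0,0,0],[0,0,0.7],0],[[0,0,0],[0,0,0.7],0],[[0,0,0],[0,0,0.7],0],[[0,0,0],[0,0,0.7],0],[[0,0,0],[0,0,0.7],0],[[0,0,0],[0,0,1],0],[[0,0,0],[0,0,1],0],[[0,0,0],[0,0,2],0],[[0,0,0],[0,0,2],0],[[0,0,0],[0,0,0],0],[[0,0,0],[0,0,0],0]]}}

```text
time_s: 41.75
ee_pos: [0.5117, -0.2729, 0.0956]
eef_rot: [-3.142, -0.0, 1.652]
force: [0.5, 0.4, -1.3]
grip_width: 0.0197
```

```bash
python3 plan.py 511.7 -272.7 95.6 94.7
python3 - <<'E'
from h import *
crop('scene',195,195,100,75,8,'s21')
E
```

```text
t 41.75 pos [ 511.7 -272.9   95.6] rot [-180.     -0.     94.68] F [ 0.5  0.4 -1.3] w 19.7 j6 -2.21
turn(tool) [-0.   -0.   -0.02] shift after turn [ 0.2  0.1 -0. ]
```

View pics/s21.png

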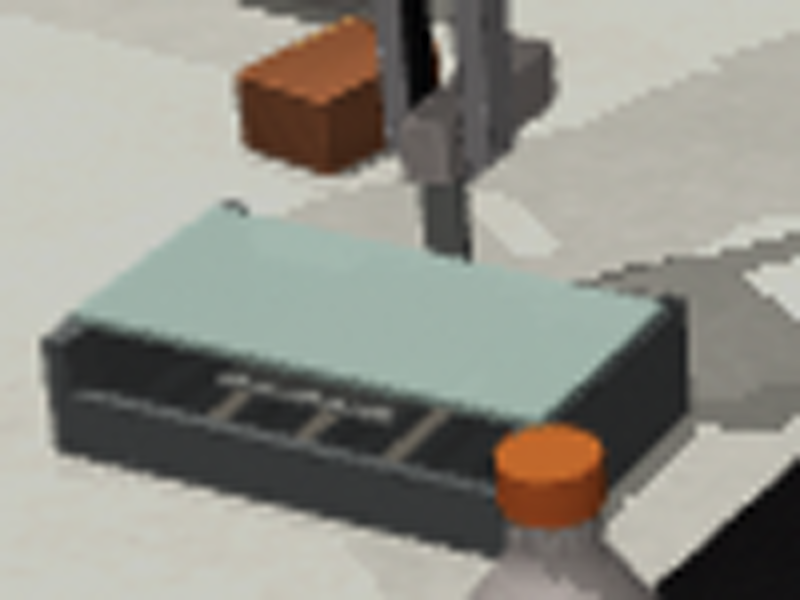

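Call:
{"fn": "drive_tool", "kwargs": {"increments": [[[0,0,0],[0,-3,0],0],[[0,0,0],[0,-6,0],0],[[0,0,0],[0,-9,0],0],[[0,0,0],[0,-12,0],0],[[0,0,0],[0,-12,0],0],[[0,0,0],[0,-12,0],0],[[0,0,0],[0,-12,0],0],[[0,0,0],[0,-12,0],0],[[0,0,0],[0,-12,0],0],[[0,0,0],[0,-12,0],0],[[0,0,0],[0,-12,0],0],[[0,0,0],[0,-8,0],0],[[0,0,0],[0,-5,0],0],[[0,0,0],[0,0,0],0],[[0,0,0],[0,0,0],0]]}}

```text
time_s: 43.68
ee_pos: [0.3853, -0.2833, 0.0956]
eef_rot: [3.141, 0.0, 1.653]
force: [0.5, -0.0, -1.4]
grip_width: 0.0201
```

```bash
python3 plan.py 511.7 -272.7 95.6 94.7
python3 - <<'E'
from h import *
crop('scene',195,185,125,90,6.4,'s22')
crop('top',370,218,92,68,8.5,'t22')
E
```

```text
t 43.675 pos [ 385.3 -283.3   95.6] rot [1.7999e+02 1.0000e-02 9.4690e+01] F [ 0.5 -0.  -1.4] w 20.1 j6 -2.36
turn(tool) [ 0.01  0.01 -0.01] shift after turn [  0.2 126.9  -0. ]
```

View pics/s22.png

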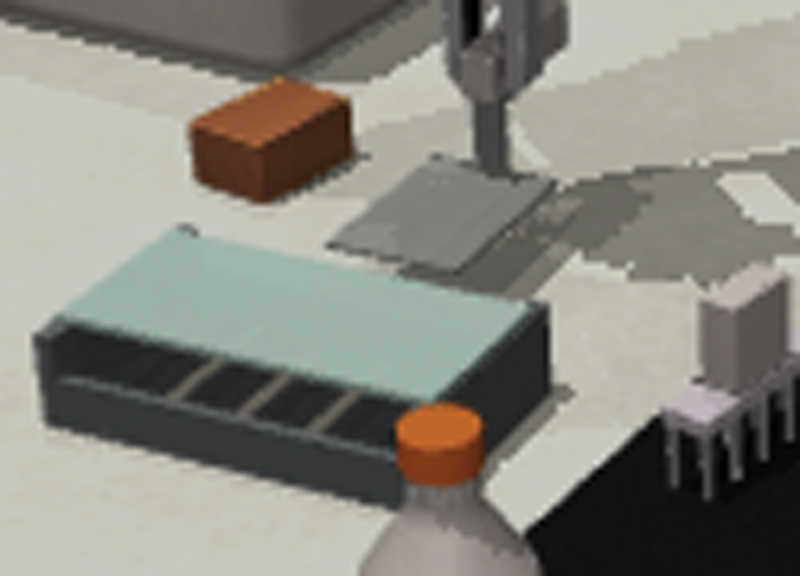

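View pics/t22.png

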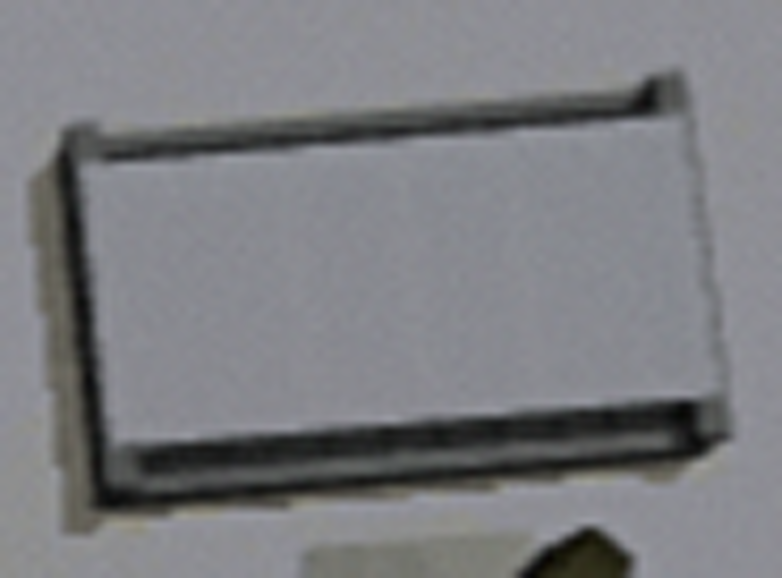

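```bash
python3 - <<'E'
from m import *
q=P((370,218),8.5,[(80,158),(687,113),(722,400),(110,445)],.05);rep('plate top',q)
t=P((195,185),6.4,[(182,229),(58,320),(428,403),(530,305)],.05,'scene');rep('plate scene',t)
w=P((195,185),6.4,[(35,338),(550,301)],.046,'scene');print((w.mean(0)*1e3).round(1))
im=ctrl.camera('top');c=im[215:285,365:465].astype(np.uint8)
g=cv2.resize(c,None,fx=8,fy=8,interpolation=cv2.INTER_CUBIC)
v=g.max(2);m=(v>115).astype(np.uint8)
m=cv2.morphologyEx(m,cv2.MORPH_OPEN,np.ones((21,21)))
n,l,s,ce=cv2.connectedComponentsWithStats(m);k=l[280,300]
cs,_=cv2.findContours((l==k).astype(np.uint8),0,1);p=P((365,215),8,max(cs,key=cv2.contourArea)[:,0,:],.05)[:,:2]*1e3
print(cv2.minAreaRect(p.astype(np.float32)))
E
```

```text
plate top c [ 570.3 -268.4] sides [np.float64(91.1), np.float64(189.9), np.float64(91.1), np.float64(189.4)] ang [np.float64(4.4), np.float64(-86.0), np.float64(-175.9), np.float64(93.9)]
plate scene c [ 574.4 -266.6] sides [np.float64(182.5), np.float64(95.1), np.float64(184.4), np.float64(92.2)] ang [np.float64(-85.6), np.float64(3.9), np.float64(95.3), np.float64(-175.0)]
[ 574.5 -267.8   46. ]
((573.4067993164062, -264.239013671875), (268.1405944824219, 188.3643035888672), 89.57141876220703)
```

Call:
{"fn": "drive_tool", "kwargs": {"increments": [[[0,0,0],[0,0,-10],0],[[0,0,0],[0,0,-25],0],[[0,0,0],[0,0,-30],0],[[0,0,0],[0,0,-20],0],[[0,0,0],[20,0,0],0],[[0,0,0],[30,10,0],0],[[0,0,0],[35,15,0],0],[[0,0,0],[35,20,0],0],[[0,0,0],[35,20,0],0],[[0,0,0],[35,20,0],0],[[0,0,0],[35,20,0],0],[[0,0,0],[35,20,0],0],[[0,0,0],[25,20,0],0],[[0,0,0],[15,15,0],0],[[0,0,0],[0,0,0],0],[[0,0,0],[0,0,0],0]]}}

```text
time_s: 45.82
ee_pos: [0.5192, 0.0287, 0.1801]
eef_rot: [-3.14, -0.0, 1.653]
force: [-0.0, 0.2, -0.1]
grip_width: 0.0199
```

```bash
python3 plan.py 532 33 66 94.9
```

```text
t 45.825 pos [519.2  28.7 180.1] rot [-179.94   -0.     94.69] F [-0.   0.2 -0.1] w 19.9 j6 -1.67
turn(tool) [-0.06 -0.   -0.21] shift after turn [  3.2  13.2 114.1]
```

Call:
{"fn": "drive_tool", "kwargs": {"increments": [[[0,0,0],[1.5,6,10],0],[[0,0,0],[1.5,7,25],0],[[0,0,0],[0,0,30],0],[[0,0,0],[0,0,25],0],[[0,0,0],[0,0,14],0],[[0,0,0],[0,0,7],0],[[0,0,0],[0,0,2],0],[[0,0,0],[0,0,0],0],[[0,0,0],[0,0,0],0]]}}

```text
time_s: 46.95
ee_pos: [0.5331, 0.0328, 0.0681]
eef_rot: [3.141, 0.0, 1.652]
force: [-0.3, 0.1, -1.6]
grip_width: 0.0197
```

```bash
python3 plan.py 532 33 62 94.9
```

```text
t 46.95 pos [533.1  32.8  68.1] rot [179.94   0.    94.68] F [-0.3  0.1 -1.6] w 19.7 j6 -1.66
turn(tool) [ 0.06  0.   -0.22] shift after turn [ 0.3 -1.   6.1]
```

Call:
{"fn": "drive_tool", "kwargs": {"increments": [[[0,0,0],[0,0,3],0],[[0,0,0],[0,0,1.5],0],[[0,0,0],[0,0,1],0],[[0,0,0],[0,0,0.5],0],[[0,0,0],[0,0,0],0],[[0,0,0],[0,0,0],0]]}}

```text
time_s: 47.7
ee_pos: [0.5328, 0.0329, 0.0619]
eef_rot: [3.141, 0.0, 1.653]
force: [-3.0, -0.2, 5.5]
grip_width: 0.0195
```

```bash
python3 plan.py 532 33 62 94.9
```

```text
t 47.7 pos [532.8  32.9  61.9] rot [179.99   0.    94.69] F [-3.  -0.2  5.5] w 19.5 j6 -1.66
turn(tool) [ 0.01  0.   -0.21] shift after turn [ 0.2 -0.8 -0.1]
```

Call:
{"fn": "drive_tool", "kwargs": {"increments": [[[0,0,0],[0,0,-0.3],0],[[0,0,0],[0,0,0],0.1],[[0,0,0],[0,0,0],0.3],[[0,0,0],[0,0,0],0.5],[[0,0,0],[0,0,0],0.6],[[0,0,0],[0,0,0],0.6],[[0,0,0],[0,0,-10],0.6],[[0,0,0],[0,0,-30],0.6],[[0,0,0],[0,0,-40],0.6],[[0,0,0],[0,0,-40],0.6],[[0,0,0],[0,0,-30],0.6],[[0,0,0],[40,-30,-10],0.6],[[0,0,0],[50,-40,0],0.6],[[0,0,0],[50,-40,0],0.6],[[0,0,0],[50,-10,0],0.6],[[0,0,0],[50,0,0],0.6],[[0,0,0],[0,0,0],0.6],[[0,0,0],[0,0,0],0.6]]}}

```text
time_s: 49.95
ee_pos: [0.3956, 0.2596, 0.2221]
eef_rot: [3.141, 0.0, 1.653]
force: [0.2, 0.4, 0.4]
grip_width: 0.0564
```

```bash
python3 - <<'E'
from h import *
cv2.imwrite('pics/s23.png',ctrl.camera('scene')[:,:,::-1])
crop('top',175,150,300,180,2.6,'t23')
E
```

```text
(no output)
```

View pics/s23.png

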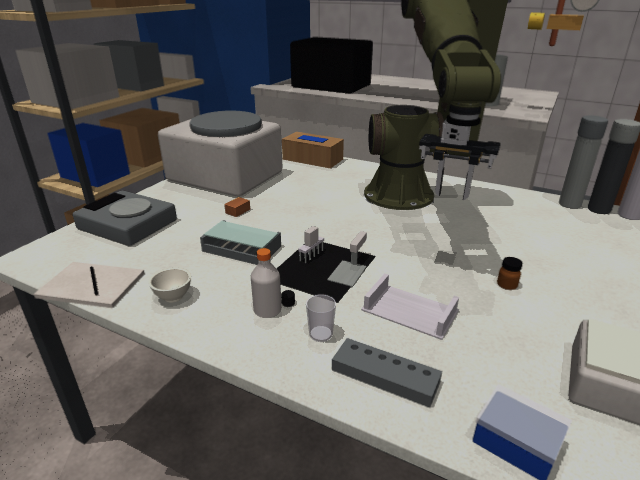

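View pics/t23.png

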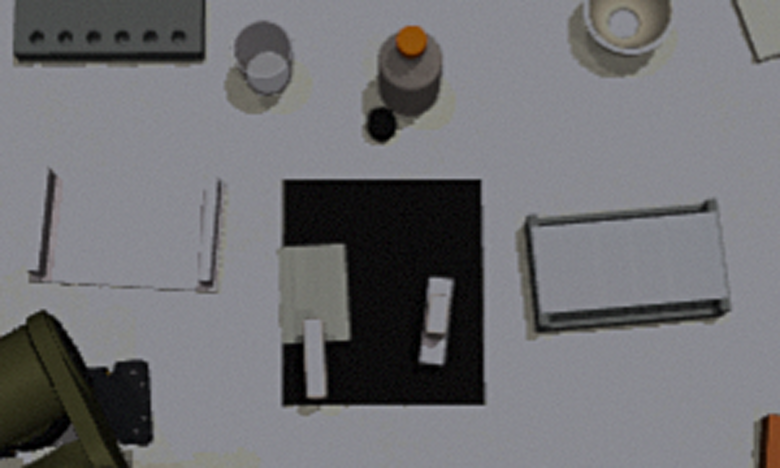

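```bash
python3 - <<'E'
from h import *
crop('top',275,210,90,105,5.7,'t24');crop('scene',265,215,120,90,6.4,'s24')
E
```

```text
(no output)
```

View pics/t24.png

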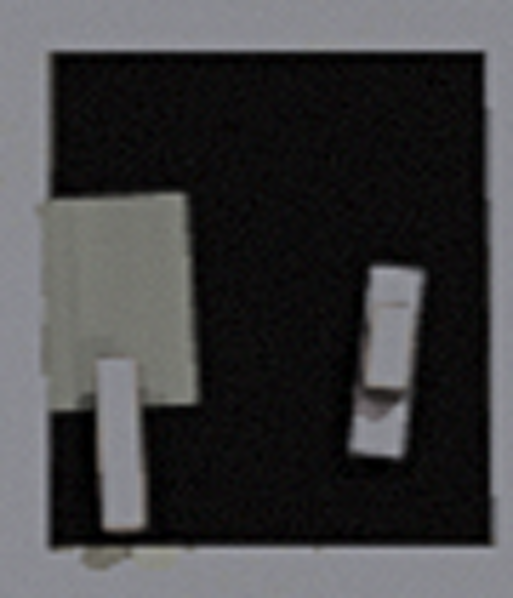

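View pics/s24.png

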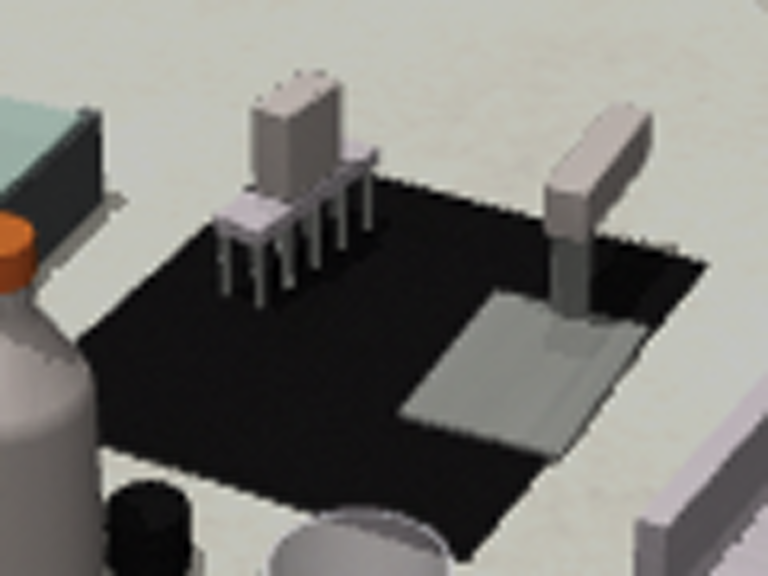

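```bash
python3 - <<'E'
from m import *
rep('grip',P((275,210),5.7,[(96,358),(139,358),(147,529),(102,529)],.072))
q=P((275,210),5.7,[(41,202),(188,193),(200,404),(50,410)],.005);rep('blade',q)
E
python3 plan.py 500 40 180 92.6
```

```text
grip c [470.8  49.4] sides [np.float64(77.9), np.float64(19.6), np.float64(78.0), np.float64(20.3)] ang [np.float64(2.2), np.float64(-90.4), np.float64(-177.3), np.float64(89.7)]
blade c [547.3  53.2] sides [np.float64(100.5), np.float64(70.5), np.float64(102.1), np.float64(71.0)] ang [np.float64(2.8), np.float64(-86.8), np.float64(-176.9), np.float64(92.0)]
t 50.15 pos [396.  259.2 222. ] rot [179.99  -0.    94.6 ] F [-0.4 -0.1  0.5] w 56.0 j6 -1.15
turn(tool) [ 0.01 -0.    2.  ] shift after turn [-223.7   94.    42. ]
```

```bash
python3 plan.py 493.1 50.6 150 92.7
```

```text
t 50.15 pos [396.  259.2 222. ] rot [179.99  -0.    94.6 ] F [-0.4 -0.1  0.5] w 56.0 j6 -1.15
turn(tool) [ 0.01 -0.    1.9 ] shift after turn [-212.9   87.2   72. ]
```

Call:
{"fn": "drive_tool", "kwargs": {"increments": [[[0,0,1.9],[0,0,0],0.6],[[0,0,0],[-30,12,5],0.6],[[0,0,0],[-42,17,10],0.6],[[0,0,0],[-42,17,10],0.6],[[0,0,0],[-42,17,10],0.6],[[0,0,0],[-36,15,17],0.6],[[0,0,0],[-21,9,20],0.6],[[0,0,0],[0,0,0],0.6],[[0,0,0],[0,0,0],0.6],[[0,0,0],[0,0,0],0.6]]}}

```text
time_s: 51.4
ee_pos: [0.493, 0.0522, 0.1507]
eef_rot: [3.14, -0.0, 1.62]
force: [0.2, 0.0, 0.1]
grip_width: 0.0563
```

```bash
python3 plan.py 493.1 50.6 62 92.7
```

```text
t 51.4 pos [493.   52.2 150.7] rot [179.93  -0.    92.82] F [0.2 0.  0.1] w 56.3 j6 -1.59
turn(tool) [ 0.07 -0.    0.12] shift after turn [-1.6  0.1 88.7]
```

Call:
{"fn": "drive_tool", "kwargs": {"increments": [[[0,0,0],[-1.2,0,25],0.6],[[0,0,0],[0,0,30],0.6],[[0,0,0],[0,0,22],0.6],[[0,0,0],[0,0,11.5],0.6],[[0,0,0],[0,0,0],0.6],[[0,0,0],[0,0,0],0.4],[[0,0,0],[0,0,0],0.25],[[0,0,0],[0,0,0],0.1],[[0,0,0],[0,0,0],0],[[0,0,0],[0,0,0],0],[[0,0,0],[0,0,0],0],[[0,0,0],[0,0,0],0],[[0,0,0],[0,0,-5],0],[[0,0,0],[0,0,-10],0],[[0,0,0],[0,0,0],0],[[0,0,0],[0,0,0],0]]}}

```text
time_s: 53.4
ee_pos: [0.4929, 0.0503, 0.0763]
eef_rot: [3.142, -0.0, 1.619]
force: [-0.1, -0.1, -1.4]
grip_width: 0.0191
```

```bash
python3 plan.py 536 30 62 92.8
```

```text
t 53.4 pos [492.9  50.3  76.3] rot [180.    -0.    92.78] F [-0.1 -0.1 -1.4] w 19.1 j6 -1.59
turn(tool) [ 0.   -0.   -0.02] shift after turn [-22.4  42.   14.3]
```

Call:
{"fn": "drive_tool", "kwargs": {"increments": [[[0,0,0],[-8,12,0],0],[[0,0,0],[-12,18,0],0],[[0,0,0],[-8.4,11.7,0],0],[[0,0,0],[0,0,0],0],[[0,0,0],[0,0,6],0],[[0,0,0],[0,0,4],0],[[0,0,0],[0,0,2],0],[[0,0,0],[0,0,1],0],[[0,0,0],[0,0,0.6],0],[[0,0,0],[0,0,0],0],[[0,0,0],[0,0,0],0],[[0,0,0],[0,0,0],0]]}}

```text
time_s: 54.9
ee_pos: [0.536, 0.0239, 0.0628]
eef_rot: [3.141, -0.0, 1.619]
force: [-0.1, 1.0, -1.4]
grip_width: 0.0196
```

```bash
python3 plan.py 536 24 62 92.8
```

```text
t 54.9 pos [536.   23.9  62.8] rot [179.99  -0.    92.78] F [-0.1  1.  -1.4] w 19.6 j6 -1.64
turn(tool) [ 0.01 -0.   -0.02] shift after turn [ 0.1 -0.   0.8]
```

Call:
{"fn": "drive_tool", "kwargs": {"increments": [[[0,0,0],[0,0,0.6],0],[[0,0,0],[0,0,0.4],0],[[0,0,0],[0,0,0],0],[[0,0,0],[0,0,0],0]]}}

```text
time_s: 55.4
ee_pos: [0.536, 0.0239, 0.0618]
eef_rot: [3.142, 0.0, 1.619]
force: [-1.2, 0.3, -0.4]
grip_width: 0.0195
```

Call:
{"fn": "drive_tool", "kwargs": {"increments": [[[0,0,0],[0,0,0.3],0],[[0,0,0],[0,0,0],0],[[0,0,0],[0,0,0],0.1],[[0,0,0],[0,0,0],0.3],[[0,0,0],[0,0,0],0.5],[[0,0,0],[0,0,0],0.6],[[0,0,0],[0,0,0],0.6],[[0,0,0],[0,0,-5],0.6],[[0,0,0],[0,0,-15],0.6],[[0,0,0],[0,0,-30],0.6],[[0,0,0],[0,0,-40],0.6],[[0,0,0],[0,0,-40],0.6],[[0,0,0],[0,0,-20],0.6],[[0,0,0],[40,-30,-10],0.6],[[0,0,0],[50,-40,0],0.6],[[0,0,0],[50,-40,0],0.6],[[0,0,0],[50,-10,0],0.6],[[0,0,0],[50,0,0],0.6],[[0,0,0],[0,0,0],0.6],[[0,0,0],[0,0,0],0.6]]}}

```text
time_s: 57.9
ee_pos: [0.4065, 0.2552, 0.222]
eef_rot: [3.141, -0.0, 1.62]
force: [0.8, -0.5, -0.6]
grip_width: 0.0563
```

```bash
python3 - <<'E'
from h import *
im=crop('top',175,150,300,180,2.6,'t25');crop('scene',195,185,200,120,4,'s25')
print(ctrl.get_obs()['ee_pos'],ctrl.get_obs()['time_s'])
E
```

```text
[0.40673134 0.25461603 0.22185017] 58.0
```

View pics/t25.png

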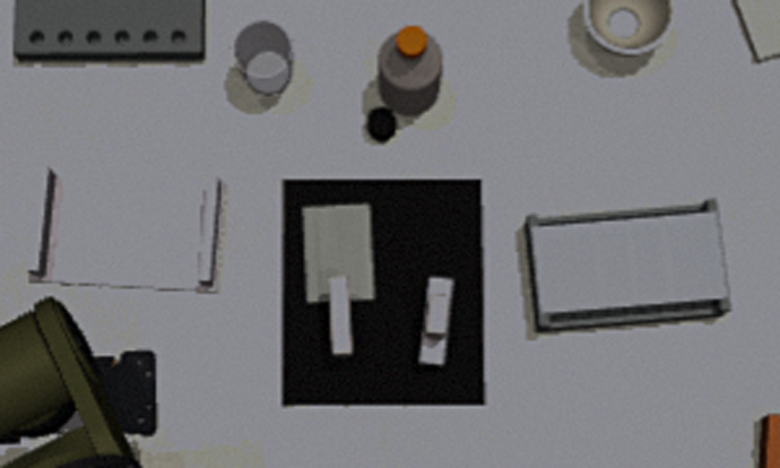

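View pics/s25.png

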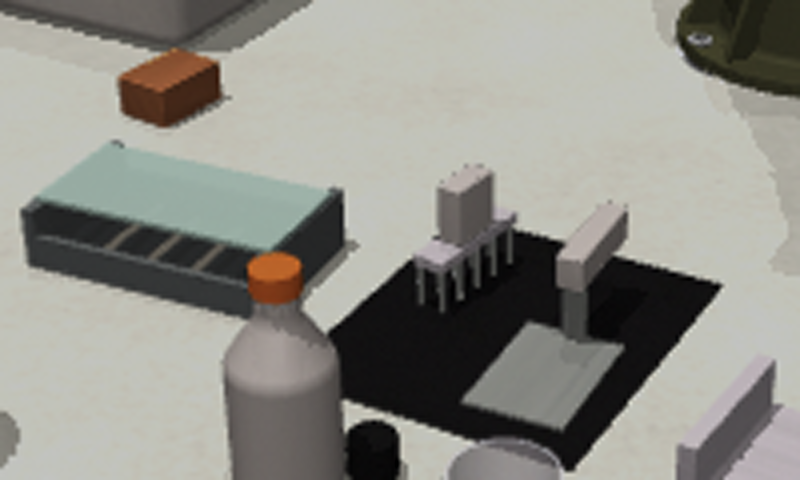

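```bash
python3 -c "
from station import ctrl
print(ctrl.hand_in())"
```

```text
the job is handed in; nothing more can be done
None
```

The job is done and handed in at about 58 s of the 208 s allowed. I got no verdict back.

- **Rods:** I combed the tray once from +y to -y with the tine tips about 1 mm above the ridges. The three rods present each lay in a groove of their own, seen from above before covering. They were still in their grooves in the last scene picture.
- **Cover:** I slid the spatula under the plate, lifted it level, set it on the tray's side walls and drew the blade out. The top camera puts the plate centre at (570.3, -268.4) mm against the tray's (570.2, -267.8) mm. It puts the plate's yaw at about 4.1° against the tray's 4.7°. The scene camera put the centres about 1 mm apart, which is within the calibration error. An extra automatic mask check in the top view failed because the outline leaked past the plate, so I ignored it.
- **Spatula:** After I set it back on the mat it was knocked aside, about 4 cm back and 1.5 cm sideways. It overhung the mat edge by about 2–3 mm. I picked it up again and put it back well inside the mat.
- **Rake:** It is back on the mat standing on its tines, as I found it, rather than laid on its side.
- **Everything else:** The other bench items look unmoved in the last pictures. The gripper did not come near the rods or the glass, and the arm is clear of everything.

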